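# Close up the crucible conditioning bay and set its address rocker

## Task

Slide the gate of the white conditioning bay fully open, lift out the red rubber stopper left in the bay and stand it on the worktop. Stand every crucible that is on the worktop upright in the bay, then push the gate shut until the red spring catch clicks out behind it, and finally take the yellow stylus and use its tip, not the fingers, to flip fully over the one rocker marked by the green tab, leaving the other rockers off, and lay the stylus back on its rubber mat, leaving the lab timer where it is.

Things in the scene. Friction and masses are not known exactly. Their poses are not given: they have to be found in the camera images.
- crucible1: White porcelain crucible, a cup 45 mm across at the rim, 26 mm at the foot, 37 mm high, about 50 g, standing upright on the worktop at the start (some starts lack it: then None). Origin at the centre of its underside, z up. Can be gripped across the rim from above.
- crucible2: White porcelain crucible, a cup 45 mm across at the rim, 26 mm at the foot, 37 mm high, about 50 g, standing upright on the worktop at the start (some starts lack it: then None). Origin at the centre of its underside, z up. Can be gripped across the rim from above.
- crucible3: White porcelain crucible, a cup 45 mm across at the rim, 26 mm at the foot, 37 mm high, about 50 g, standing upright on the worktop at the start (some starts lack it: then None). Origin at the centre of its underside, z up. Can be gripped across the rim from above.
- crucible4: White porcelain crucible, a cup 45 mm across at the rim, 26 mm at the foot, 37 mm high, about 50 g, standing upright on the worktop at the start (some starts lack it: then None). Origin at the centre of its underside, z up. Can be gripped across the rim from above.
- bay: White fixed open-topped trough: inside 216 mm along its x, 100 mm along its y, walls 6 mm thick, 46 mm high. Origin on the worktop under the middle of the trough, z up. On its +y side a frame of the same height, out to y = 164 mm, parks the open gate. Black catch housing, 60 mm high, at x = 139 to 169, y = 43 to 77 mm. Yaw varies.
- bay_floor (a point): Centre of the trough's floor, 6 mm above the worktop; axes as the bay's. Room for four crucibles in a row along x.
- gate (a joint): Slide (m) of the flat aluminium gate (230 x 108 x 4 mm, its top 51 mm up, passing over the crucibles): 0 = parked fully open, starts 0.02 to 0.07, on the +y side of the trough; grows as it is pushed toward the bay's -y; 0.106 = shut, end stop 0.108. Friction about 4 N, some 6 N more in the last 15 mm where it presses the spring catch aside; stays where left.
- gate_tab (a point): Middle of the back (+y) face of the upright blue push tab on the gate's trailing edge. The tab is 80 mm wide along the bay's x, 6 mm thick, and stands 51 to 87 mm above the worktop; this point is at 69 mm. Push it toward the bay's -y. Axes as the bay's.
- catch (a joint): Slide of the red spring catch, in m: 0 = out, up to 0.009 = pressed in. A pin on the gate pushes it in by about 6 mm just before the gate is shut; it springs back to 0 behind the pin once the gate passes 0.104.
- bank: Grey fixed rocker bank (a tall oven stands behind it from x = 0.57 m), 100 mm along its x, 50 mm along its y, 28 mm high, with four rockers in a row along its x, 20 mm apart, each with a small round tab beside its -y end (three grey, one green). Origin at the centre of its underside. Yaw differs from start to start.
- rocker1 (a joint): Rocker 1 (white, 14 mm wide in bank x, 30 mm long in bank y, 6 mm thick, red line at its +y end), hinged on bank x at point r1. 0 = off: +y end raised, its edge about 40 mm above the worktop; 0.44 = on: +y end fully down. Press the +y end down about 6 mm; friction about 2 N there; stays where left.
- rocker2 (a joint): Rocker 2 (white, 14 mm wide in bank x, 30 mm long in bank y, 6 mm thick, red line at its +y end), hinged on bank x at point r2. 0 = off: +y end raised, its edge about 40 mm above the worktop; 0.44 = on: +y end fully down. Press the +y end down about 6 mm; friction about 2 N there; stays where left.
- rocker3 (a joint): Rocker 3 (white, 14 mm wide in bank x, 30 mm long in bank y, 6 mm thick, red line at its +y end), hinged on bank x at point r3. 0 = off: +y end raised, its edge about 40 mm above the worktop; 0.44 = on: +y end fully down. Press the +y end down about 6 mm; friction about 2 N there; stays where left.
- rocker4 (a joint): Rocker 4 (white, 14 mm wide in bank x, 30 mm long in bank y, 6 mm thick, red line at its +y end), hinged on bank x at point r4. 0 = off: +y end raised, its edge about 40 mm above the worktop; 0.44 = on: +y end fully down. Press the +y end down about 6 mm; friction about 2 N there; stays where left.
- r1 (a point): Point on the pivot axis of rocker 1, at the rocker's middle, 34 mm above the worktop; axes as the bank's (the raised end lies to +y of it; press 11 mm to +y).
- r2 (a point): Point on the pivot axis of rocker 2, at the rocker's middle, 34 mm above the worktop; axes as the bank's (the raised end lies to +y of it; press 11 mm to +y).
- r3 (a point): Point on the pivot axis of rocker 3, at the rocker's middle, 34 mm above the worktop; axes as the bank's (the raised end lies to +y of it; press 11 mm to +y).
- r4 (a point): Point on the pivot axis of rocker 4, at the rocker's middle, 34 mm above the worktop; axes as the bank's (the raised end lies to +y of it; press 11 mm to +y).
- tab_green: The one green round tab, 9 mm across, 2 mm thick, stuck on the bank's top on the -y side of one rocker, 22 mm from that rocker's pivot point; which rocker it marks differs from start to start. Origin at the centre of its underside.
- mat: Black rubber mat, 150 x 70 x 3 mm (x, y, z), fixed on the worktop; origin at the centre of its underside. The stylus lies on it at the start.
- stylus: Stylus: yellow square barrel 11 x 11 mm, from x = -60 to +30 mm, then a steel rod 6 mm thick with a round end at x = +80 mm; 40 g. Origin under its middle line, on the underside when it lies flat; x along it toward the tip. Any of its four sides may come to lie down.
- stylus_tip (a point): End of the stylus's steel rod, on its middle line.
- bung: Red rubber stopper standing on its wide end, 36 mm across at the foot, narrower above, 26 mm high, 30 g; at the start it stands in the bay. Origin at the centre of its underside, z up. Grip it low, round the wide end. Room to stand it: round the crucibles and the mat; a balance fills x over 0.55 m between y = -0.05 and 0.18 m.
- lab_timer: White lab timer with coloured keys, 70 x 62 x 18 mm, a bystander; origin at the centre of its underside.

How it is judged (in metres and radians):
On the way, in this order (a step that is already met when the one before it is completed fails the run):
1. the gate is slid fully open (value of joint gate below 0.012 m), for 0.1 s.
2. the stopper stands on the worktop and every crucible stands upright on the floor of the bay (x of crucible1 in the frame of bay_floor between -0.1 and 0.1 m and y of crucible1 in the frame of bay_floor between -0.045 and 0.045 m and z of crucible1 in the frame of bay_floor between -0.006 and 0.006 m and angle between each of crucible1, crucible2, crucible3, crucible4, bung's own z axis and vertical below 0.2 rad and x of crucible2 in the frame of bay_floor between -0.1 and 0.1 m and y of crucible2 in the frame of bay_floor between -0.045 and 0.045 m and z of crucible2 in the frame of bay_floor between -0.006 and 0.006 m and x of crucible3 in the frame of bay_floor between -0.1 and 0.1 m and y of crucible3 in the frame of bay_floor between -0.045 and 0.045 m and z of crucible3 in the frame of bay_floor between -0.006 and 0.006 m and x of crucible4 in the frame of bay_floor between -0.1 and 0.1 m and y of crucible4 in the frame of bay_floor between -0.045 and 0.045 m and z of crucible4 in the frame of bay_floor between -0.006 and 0.006 m and height (world z) of bung between -0.006 and 0.0045 m and (x of bung in the frame of bay_floor above 0.115 m or x of bung in the frame of bay_floor below -0.115 m or y of bung in the frame of bay_floor below -0.057 m or y of bung in the frame of bay_floor above 0.165 m)), for 0.2 s.
3. the gate is shut and the catch has sprung out behind it, crucibles still standing (all of step 2 and value of joint gate above 0.104 m and value of joint catch below 0.002 m), for 0.2 s.
4. the rocker marked by the green tab is flipped on with the stylus tip, the other rockers off (((horizontal distance between tab_green and r1 below 0.028 m and x of tab_green in the frame of r1 between -0.008 and 0.008 m and value of joint rocker1 above 0.36 rad and value of joint each of rocker2, rocker3, rocker4 below 0.1 rad and distance between stylus_tip and r1 below 0.035 m) or (horizontal distance between tab_green and r2 below 0.028 m and x of tab_green in the frame of r2 between -0.008 and 0.008 m and value of joint rocker2 above 0.36 rad and value of joint each of rocker1, rocker3, rocker4 below 0.1 rad and distance between stylus_tip and r2 below 0.035 m) or (horizontal distance between tab_green and r3 below 0.028 m and x of tab_green in the frame of r3 between -0.008 and 0.008 m and value of joint rocker3 above 0.36 rad and value of joint each of rocker1, rocker2, rocker4 below 0.1 rad and distance between stylus_tip and r3 below 0.035 m) or (horizontal distance between tab_green and r4 below 0.028 m and x of tab_green in the frame of r4 between -0.008 and 0.008 m and value of joint rocker4 above 0.36 rad and value of joint each of rocker1, rocker2, rocker3 below 0.1 rad and distance between stylus_tip and r4 below 0.035 m))), for 0.1 s.
At the end, for the whole second after the job is handed in: Stopper upright on the worktop, crucibles upright (0.2 rad) on the bay floor, gate over 0.104 and catch under 0.002, green-tab rocker over 0.36 and the others under 0.1, stylus lying on the mat (origin inside its outline to 5 mm), all at rest (all of step 3 and ((horizontal distance between tab_green and r1 below 0.028 m and x of tab_green in the frame of r1 between -0.008 and 0.008 m and value of joint rocker1 above 0.36 rad and value of joint each of rocker2, rocker3, rocker4 below 0.1 rad) or (horizontal distance between tab_green and r2 below 0.028 m and x of tab_green in the frame of r2 between -0.008 and 0.008 m and value of joint rocker2 above 0.36 rad and value of joint each of rocker1, rocker3, rocker4 below 0.1 rad) or (horizontal distance between tab_green and r3 below 0.028 m and x of tab_green in the frame of r3 between -0.008 and 0.008 m and value of joint rocker3 above 0.36 rad and value of joint each of rocker1, rocker2, rocker4 below 0.1 rad) or (horizontal distance between tab_green and r4 below 0.028 m and x of tab_green in the frame of r4 between -0.008 and 0.008 m and value of joint rocker4 above 0.36 rad and value of joint each of rocker1, rocker2, rocker3 below 0.1 rad)) and x of stylus in the frame of mat between -0.08 and 0.08 m and y of stylus in the frame of mat between -0.04 and 0.04 m and z of stylus in the frame of mat between -0.002 and 0.019 m and height (world z) of stylus_tip below 0.02 m and linear speed of each of stylus, crucible1, crucible2, crucible3, crucible4, bung below 0.03 m/s); the robot touches nothing.
It fails at once if the fingers or the arm press on the rocker bank (contact force between any of the fingers, the arm and bank above 2 N).
It fails at once if the lab timer is moved by more than 3 cm (distance of lab_timer from where it was at the start of the episode above 0.03 m).
Of crucible1, crucible2, crucible3, crucible4 only 2 to 4 are there at a start; the rules pass over those that are not, and their reading is None.
At some moment in a run one of stylus, bung may be knocked a few centimetres aside while the robot is not near it.
It also fails if it takes over 208 s, if anything falls off the work surface, if the arm or the gripper's body presses on something with over 40 N, if the wrist force passes 120 N, or if a joint passes its speed limit or range.

## Robot

A 6-joint arm with a two-finger parallel gripper is mounted at the origin on a cart in front of the work surface, level with it; the furniture and walls round the work are solid. World frame = base frame: x ahead of the robot, y to its left, z up, the work surface at z = 0. Lengths are in m, angles in degrees, forces in N, time in s.
With the tool pointing down it reaches from about 0.25 to 0.725 m from the base axis. Payload 9.7 kg.
Tool frame: the origin (TCP) lies between the finger pads; the fingertips stand bot.tcp_to_tips ahead of it and the grasp point (between the pads) lies 11 mm behind it (bot.tcp_to_tips is the distance from the TCP to the fingertips, in m); z points along the fingers, y is the line along which they close (so a half turn about z gives the same grasp; the last joint's range is limited). The gripper opens to 85 mm and grips with 20 to 120 N. Pads are 22 mm wide; open, the fingers measure 114 mm over their backs; the gripper's body (76 mm by 85 mm) begins 54 mm behind the grasp point. The pads swing forward as they close: fully open they stand 13 mm farther back than shut.
Start: joints at [68.125, 4.979, 10.078, 95.1, 0, 90], TCP at [0.205, 0.51, 0.239] pointing down, gripper open.
Joint ranges: [-179.16, 179.16], [-48.56, 103.87], [-65.8, 70.77], [-126.05, 130.52], [-82.76, 87.17], [-180, 180]. Speed limits (degrees/s): [127.2, 127.2, 147.25, 180, 180, 180].

## Interface

Orientations are given as [roll, pitch, yaw] about the fixed x, y, z axes, in that order (R = Rz(yaw) Ry(pitch) Rx(roll)).
In Python, from workcell import bot gives the robot as it stands. The module is installed in compiled form; this text tells all that it offers.
- The arm moves only by the tool carry_out, never from a script. Its arguments are lists of equal length, an entry for each row: "linear": the shift along the world's x, y, z normalised to -1 to 1, where 1 is 2 cm, a list of three; "rotation": the turn, a rotation vector about the world's x, y, z normalised to -1 to 1, where 1 is 8 degrees, a list of three; "grip": the closure, from -1 (fully open) to 1 (shut). In form: {"linear": [[tx, ty, tz], ...], "rotation": [[rx, ry, rz], ...], "grip": [grip, ...]}. A call has 1 to 12 rows; each row shifts and turns the commanded pose from where the row before left it; what a row does not reach is not made up. A row lasts 1/10 s, in which the tool goes at most 50 mm and 8.59 degrees, less where a joint would pass 70% of its speed; a pose out of reach is approached as far as the arm can. A call with a number of a shift or a turn outside -1 to 1 is refused whole. A call with a gripper value outside its range is refused whole. The fingers move at their own pace and stop on an object; "grip_force" is the grip in N (left out, the last holds). Time passes only in rows, so rows that do not move let the fingers close. It gives the time, the measured TCP pose, the force, the opening and the grip force at its end, in the units of the state.
- bot.get_obs(): the state, without advancing time (a new reading comes with each control period).
- bot.camera(name): name is "scene" or "top" or "wrist"; returns the picture (384x512x3 uint8, blue, green, red); there is no depth.
- bot.camera_model(name): a dict with "fx", "fy", "cx", "cy" (pixels), "distortion" ([k1, k2, p1, p2, k3] as OpenCV has them; the pictures are not rectified), "camera_from_world" (4x4, takes a point from world to camera coordinates). Camera axes: x right, y up, looking along -z (the intrinsics and any distortion apply to the point x, -y, -z); pixel columns grow to the right and rows downward; lengths in m; the calibration is good to about 2 mm. A picture is of the moment at which its call begins: read the wrist's pose just before it. camera_model takes no time and is no camera call; for the wrist camera it gives the pose at the moment of the call.
- bot.job_done(): hands the job in; it is judged then, once.
The state is a dict: "time": time; "q": joint angles; "qd": joint speeds; "joint_efforts": joint torques, N m; "ee_pos": TCP position; "tcp_rot": TCP orientation; "wrist_force": force on the tool from outside, world axes, zero at the start; "torque": the same for the moment, N m; "opening": finger opening in m; "grasp_force": force on a finger pad.
Only numpy, scipy, OpenCV 4.12 (cv2) and the standard library are available. Lean on these libraries where they do the work, as an engineer would, in place of code of your own. Each camera call takes 0.05 s, during which the arm holds its last target. There are 200 camera calls.

## Working session

There is one attempt and no reset: what is moved stays moved. The work goes in short steps, Python scripts to look and compute and a tool call to move; the robot and the scene stay as the last step left them, time stands still between calls to the robot, and variables do not carry over. Pictures are saved under pics/ and viewed, at most 14 in all, crops included, and the job is handed in when it is done.

Besides the shell and the picture viewer there is one more tool, called after ">>>" as name(argument=value, ...) on one line, values as JSON. carry_out: Moves the arm, as the interface text tells. Its arguments: {"type":"object","properties":{"linear":{"type":"array","items":{"type":"array","items":{"type":"number"}}},"rotation":{"type":"array","items":{"type":"array","items":{"type":"number"}}},"grip":{"type":"array","items":{"type":"number"}},"grip_force":{"type":"number"}},"required":["linear","rotation","grip"]}

```bash
mkdir -p pics
cat > h.py <<'E'
import numpy as np, cv2
from workcell import bot
def snap(n,f):
    m=bot.camera_model(n); im=bot.camera(n); cv2.imwrite(f'pics/{f}.png',im); np.save(f'pics/{f}.npy',m,allow_pickle=True); return im,m
def K(m): return np.array([[m['fx'],0,m['cx']],[0,m['fy'],m['cy']],[0,0,1.]]),np.array(m['distortion'],float)
def ray(m,uv):
    k,d=K(m); p=cv2.undistortPoints(np.array([[uv]],float),k,d)[0,0]
    T=np.array(m['camera_from_world']); R=T[:3,:3]; o=-R.T@T[:3,3]
    v=R.T@np.array([p[0],-p[1],-1]); return o,v
def at(m,uv,z):
    o,v=ray(m,uv); return o+v*(z-o[2])/v[2]
def tri(obs):
    A=np.zeros((3,3));b=np.zeros(3)
    for m,uv in obs:
        o,v=ray(m,uv); v=v/np.linalg.norm(v); P=np.eye(3)-np.outer(v,v); A+=P;b+=P@o
    return np.linalg.solve(A,b)
def proj(m,P):
    k,d=K(m); T=np.array(m['camera_from_world']); P=np.atleast_2d(P)@T[:3,:3].T+T[:3,3]
    return cv2.projectPoints(P*[1,-1,-1],np.zeros(3),np.zeros(3),k,d)[0][:,0]
def load(f): return np.load(f'pics/{f}.npy',allow_pickle=True).item()
E
python3 - <<'E'
from h import *
for n in ['scene','top']:
    im,m=snap(n,n+'0'); cv2.imwrite(f'pics/{n}0b.png',cv2.resize(im,(800,600)))
    T=np.array(m['camera_from_world']); print(n,-T[:3,:3].T@T[:3,3],m['fx'],m['distortion'])
print(bot.get_obs(),bot.tcp_to_tips)
E
```

```text
scene [-0.18524744 -0.99427469  0.81957621] 461.2023472461393 [-0.15608415  0.          0.          0.          0.        ]
top [0.36412894 0.05066782 1.25955232] 370.1132172689872 [-0.04759607  0.          0.          0.          0.        ]
{'time': 0.1, 'q': array([ 6.81251267e+01,  5.00977664e+00,  1.00391615e+01,  9.50998248e+01,
       -6.69002060e-04,  8.99991454e+01]), 'qd': array([-0.04485805, -0.13854028,  0.07460333,  0.0607847 ,  0.06190302,
        0.01961029]), 'joint_efforts': array([ 6.37708536e-05, -5.21558475e+01,  4.65654945e+01,  1.60141359e-02,
        5.56763621e-05,  3.79579504e-06]), 'ee_pos': array([0.20484995, 0.51021804, 0.23863792]), 'tcp_rot': array([-1.79929560e+02,  6.67950882e-04,  1.58125982e+02]), 'wrist_force': array([-0.26964513,  0.19444033, -0.59289081]), 'torque': array([-0.0186301 , -0.00079562,  0.04734202]), 'grasp_force': 0.0, 'opening': 0.08497029852517471} 0.008
```

View pics/top0b.png

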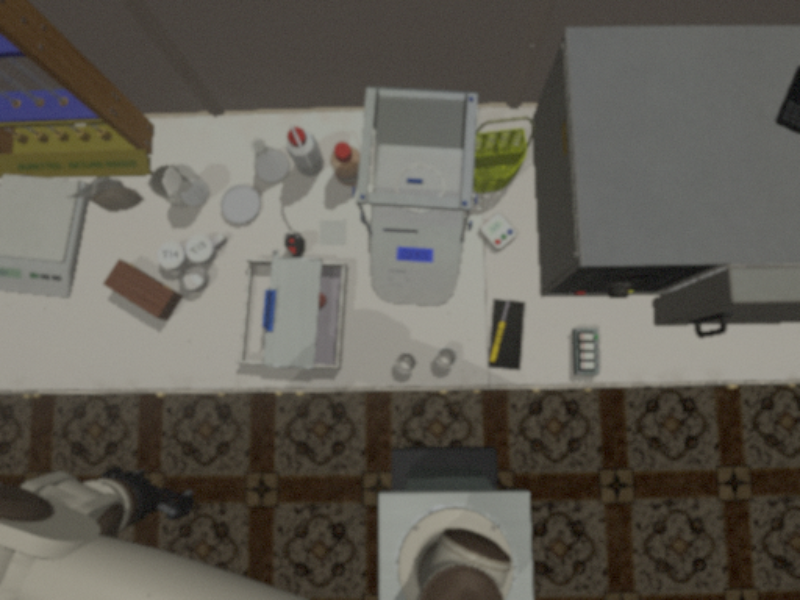

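View pics/scene0b.png

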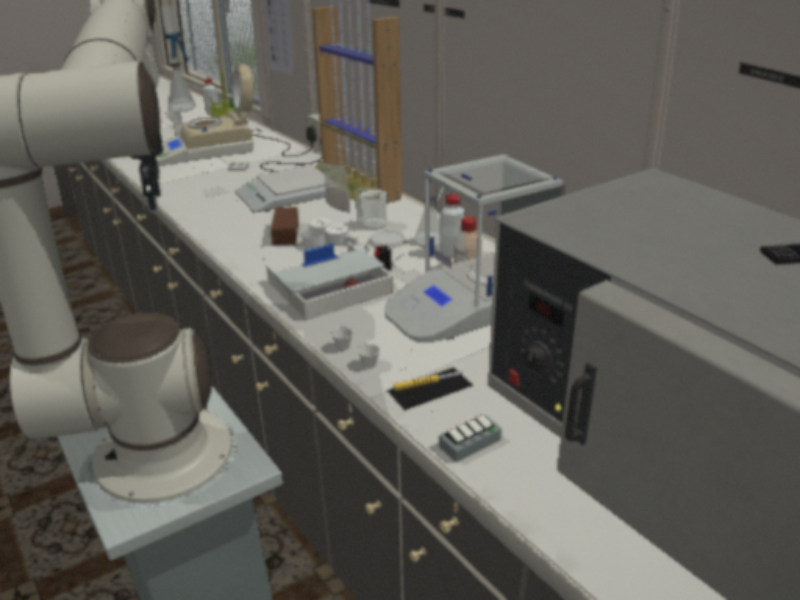

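Top shows the bay at (293,312) with its tab on the left at (268,310), and crucibles at (404,365) and (444,358). The stylus and mat are at (507,333), the bank at (586,352) and the timer at (497,232). Something cup-like is at (193,280), so I'll zoom in there.

Run:
```python
from h import *
t=cv2.imread('pics/top0.png'); s=cv2.imread('pics/scene0.png')
f=lambda im,x0,y0,w,h: cv2.resize(im[y0:y0+h,x0:x0+w],(400,300),interpolation=cv2.INTER_CUBIC)
a=np.hstack([f(t,64,140,80,60),f(t,150,155,80,60)]); b=np.hstack([f(t,306,180,80,60),f(s,165,120,120,90)])
cv2.imwrite('pics/c1.png',np.vstack([a,b]))
mt,ms=load('top0'),load('scene0'); c=.64
for n,a,z in [('c1',(404,365),.02),('c2',(444,358),.02),('cupQ',(193,280),.02),('tab',(268,310),.08),('bankc',(586,352),.03),('mat',(507,333),.003),('timer',(497,232),.01),('bung',(322,300),.03),('bayTL',(248,262),.046),('bayTR',(347,262),.046),('bayBR',(341,368),.046),('bayBL',(240,368),.046),('sty_butt',(494,360),.01),('sty_tip',(507,302),.01),('catch',(293,243),.06)]:
    print(n,at(mt,np.array(a)*c,z).round(3))
```

```text
c1 [0.417 0.098 0.02 ]
c2 [0.431 0.013 0.02 ]
cupQ [0.611 0.565 0.02 ]
tab [0.532 0.378 0.08 ]
bankc [ 0.438 -0.287  0.03 ]
mat [ 0.484 -0.126  0.003]
timer [ 0.708 -0.111  0.01 ]
bung [0.559 0.274 0.03 ]
bayTL [0.643 0.434 0.046]
bayTR [0.639 0.218 0.046]
bayBR [0.412 0.23  0.046]
bayBL [0.414 0.445 0.046]
sty_butt [ 0.425 -0.095  0.01 ]
sty_tip [ 0.551 -0.127  0.01 ]
catch [0.68  0.332 0.06 ]
```

View pics/c1.png

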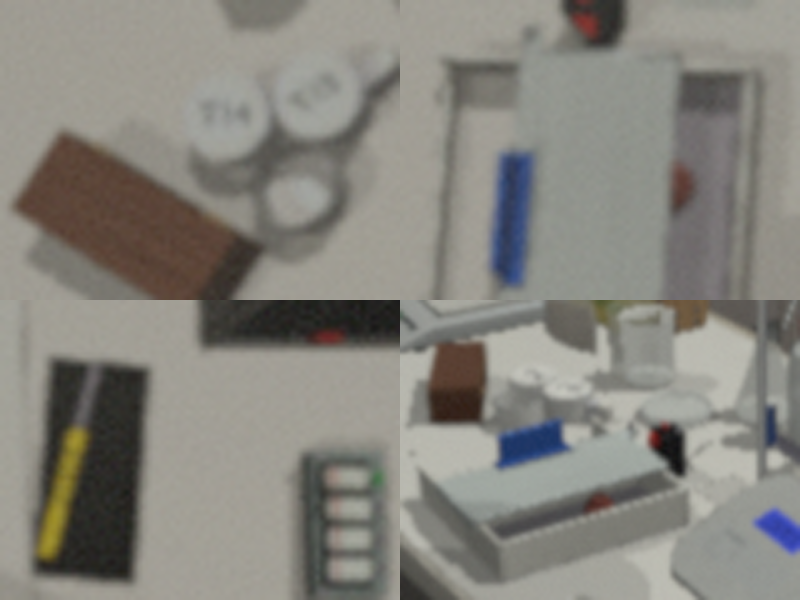

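The crop shows the green tab beside the top rocker (largest x, so rocker 4), with the red lines on the +y side. The bung is at about (680,190), half under the gate. The cup-like thing behind the brown block is about 0.83 m out, so I'll check it later with the wrist camera. Moving over the gate tab now.

>>> carry_out(linear=[[1, -0.4, 0], [1, -0.4, 0], [1, -0.4, 0], [1, -0.4, 0], [1, -0.4, 0], [1, -0.4, 0], [1, -0.4, 0], [1, -0.4, 0], [1, -0.4, 0], [1, -0.4, 0], [1, -0.4, 0], [1, -0.4, 0]], rotation=[[0, 0, 0.2], [0, 0, 0.2], [0, 0, 0.2], [0, 0, 0.2], [0, 0, 0.2], [0, 0, 0.2], [0, 0, 0.2], [0, 0, 0.2], [0, 0, 0.2], [0, 0, 0.2], [0, 0, 0.2], [0, 0, 0.2]], grip=[-1, -1, -1, -1, -1, -1, -1, -1, -1, -1, -1, -1])

```text
time: 1.3
ee_pos: [0.4456, 0.4139, 0.2388]
tcp_rot: [-180.0, -0.0, 177.4]
wrist_force: [0.6, 1.2, 0.6]
opening: 0.0854
grasp_force: 0.0
```

>>> carry_out(linear=[[0.8, -0.4, 0], [0.8, -0.4, 0], [0.8, -0.4, 0], [0.5, -0.4, 0], [0, 0, 0], [0, 0, 0]], rotation=[[0, 0, 0], [0, 0, 0], [0, 0, 0], [0, 0, 0], [0, 0, 0], [0, 0, 0]], grip=[-1, -1, -1, -1, -1, -1])

```text
time: 1.9
ee_pos: [0.5029, 0.3823, 0.2393]
tcp_rot: [180.0, -0.0, 177.3]
wrist_force: [0.8, 0.3, 0.3]
opening: 0.0848
grasp_force: 0.0
```

Run:
```python
from h import *
im,m=snap('wrist','w1'); cv2.imwrite('pics/w1b.png',cv2.resize(im,(800,600)))
T=np.array(m['camera_from_world']); print(-T[:3,:3].T@T[:3,3],T[:3,:3].round(2).tolist(),m['fx']);o=bot.get_obs();print(o['ee_pos'],o['tcp_rot'])
```

```text
[0.42495586 0.38534948 0.37323586] [[0.05, 1.0, 0.0], [-0.95, 0.05, -0.3], [-0.3, 0.01, 0.95]] 303.26261974147604
[0.50256515 0.38255013 0.23939753] [ 1.79992180e+02 -1.07267902e-02  1.77323628e+02]
```

View pics/w1b.png

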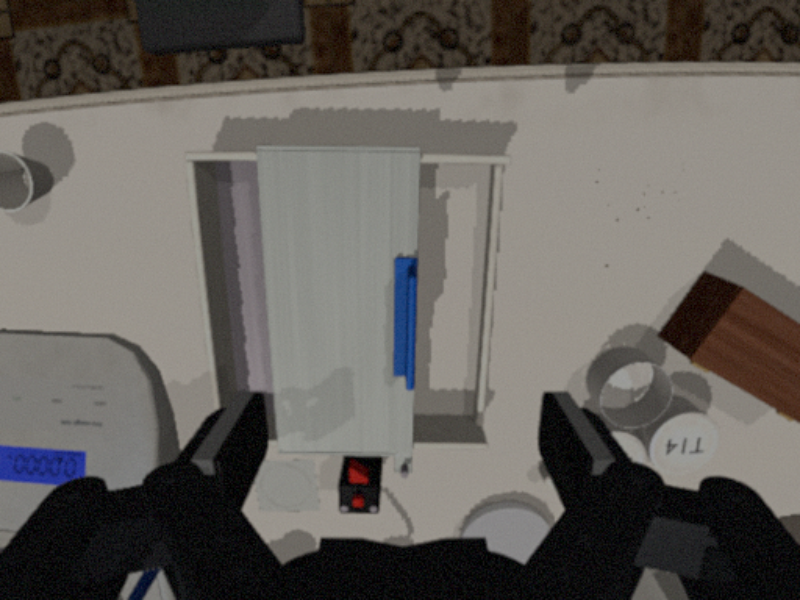

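The wrist view shows the tab at columns 395-417, rows 256-388. The cup by the block has a rim of about 85 px, roughly 75 mm, so it is a beaker and not a crucible. That leaves two crucibles. Next I'll compute the tab and bay poses from two views.

Run:
```python
from h import *
w,t,s=load('w1'),load('top0'),load('scene0');c=.64
for n,a,z in [('tabL top',(395,316),.087),('tabR near',(414,320),.087),('tab',(405,320),.087),('tab e1',(407,257),.087),('tab e2',(403,380),.087),('baynear-y',(187,157),.046),('near+y',(509,159),.046),('far+y',(487,443),.046),('gate far -y',(279,452),.051),('gate near -y',(258,148),.051),('gate near +y',(420,148),.051)]:
    print(n,at(w,np.array(a)*c,z).round(3))
# height checks by two views: tab centre top
print('tri tab e (far,near)',tri([(w,np.array((404,318))*c),(t,np.array((269,310))*c)]).round(3))
print('scene: bay near-left corner etc', tri([(w,np.array((187,157))*c),(t,np.array((341,368))*c),]).round(3))
print(tri([(w,np.array((509,159))*c),(t,np.array((240,368))*c)]).round(3))
```

```text
tabL top [0.523 0.376 0.087]
tabR near [0.527 0.388 0.087]
tab [0.526 0.382 0.087]
tab e1 [0.485 0.385 0.087]
tab e2 [0.569 0.379 0.087]
baynear-y [0.418 0.241 0.046]
near+y [0.431 0.456 0.046]
far+y [0.649 0.443 0.046]
gate far -y [0.646 0.276 0.051]
gate near -y [0.416 0.291 0.051]
gate near +y [0.421 0.397 0.051]
tri tab e (far,near) [0.535 0.382 0.059]
scene: bay near-left corner etc [0.415 0.232 0.026]
[ 0.426  0.486 -0.086]
```

Run:
```python
from h import *
from scipy.optimize import least_squares
w,t=load('w1'),load('top0');c=.64
P=np.array([[-.114,-.056,.046],[-.114,.164,.046],[.114,.164,.046],[.114,-.056,.046]])
W=np.array([(187,157),(509,159),(487,443),(np.nan,np.nan)])*c
TT=np.array([(341*c,368*c),(240*c,368*c),(159.4,167.4),(221.4,169)])
def pl(p,P):
    a=np.radians(p[2]);return P@np.array([[np.cos(a),-np.sin(a),0],[np.sin(a),np.cos(a),0],[0,0,1]]).T+[p[0],p[1],0]
def r(p,uw=1,ut=1):
    e=[]
    if uw:e.append((proj(w,pl(p,P))[:3]-W[:3]).ravel())
    if ut:e.append((proj(t,pl(p,P))-TT).ravel())
    return np.concatenate(e)
for a in [(1,0),(0,1),(1,1)]:
    s=least_squares(r,[.528,.28,-3],args=a);print(s.x.round(4),s.fun.round(1))
```

```text
[ 0.5338  0.2878 -3.1207] [-2.9 -1.1  1.5 -1.8  1.7  5. ]
[ 0.5239  0.2777 -2.3648] [ 1.   1.2 -0.4 -0.8 -1.5 -0.1  0.8 -0.4]
[ 0.5323  0.2864 -3.2209] [-4.2 -2.5  0.4 -2.9  0.5  4.3 -2.2 -1.2 -3.3 -4.1 -3.5 -3.1 -1.3 -2.6]
```

>>> carry_out(linear=[[0.4, 0, -1], [0.4, 0, -1], [0.4, 0, -1], [0.2, 0, -1], [0, 0, -1], [0, 0, -1], [0, 0, -1], [0, 0, -1], [0, 0, -0.5], [0, 0, 0], [0, 0, 0]], rotation=[[0, 0, 0], [0, 0, 0], [0, 0, 0], [0, 0, 0], [0, 0, 0], [0, 0, 0], [0, 0, 0], [0, 0, 0], [0, 0, 0], [0, 0, 0], [0, 0, 0]], grip=[-1, -1, -1, -1, -1, -1, -1, -1, -1, -1, -1], grip_force=30)

```text
time: 3.05
ee_pos: [0.5309, 0.3828, 0.0702]
tcp_rot: [180.0, 0.0, 177.4]
wrist_force: [0.3, -0.2, 0.6]
opening: 0.0853
grasp_force: 0.0
```

>>> carry_out(linear=[[0, 0, 0], [0, 0, 0], [0, 0, 0], [0, 0, 0], [0, 0, 0], [0, 0, 0], [0, 0, 0], [0, 0, 0], [0, 0, 0], [0, 0, 0]], rotation=[[0, 0, 0], [0, 0, 0], [0, 0, 0], [0, 0, 0], [0, 0, 0], [0, 0, 0], [0, 0, 0], [0, 0, 0], [0, 0, 0], [0, 0, 0]], grip=[0.5, 0.8, 1, 1, 1, 1, 1, 1, 1, 1])

```text
time: 4.05
ee_pos: [0.531, 0.3827, 0.0695]
tcp_rot: [180.0, 0.0, 177.3]
wrist_force: [-0.9, 4.4, 1.8]
opening: 0.0054
grasp_force: 33.9
```

>>> carry_out(linear=[[0.02, 0.4, 0], [0.02, 0.4, 0], [0.02, 0.4, 0], [0.02, 0.4, 0], [0.02, 0.4, 0], [0, 0, 0]], rotation=[[0, 0, 0], [0, 0, 0], [0, 0, 0], [0, 0, 0], [0, 0, 0], [0, 0, 0]], grip=[1, 1, 1, 1, 1, 1])

```text
time: 4.65
ee_pos: [0.5336, 0.4242, 0.0695]
tcp_rot: [179.9, 0.1, 177.4]
wrist_force: [2.9, 2.2, 2.7]
opening: 0.0052
grasp_force: 34.2
```

>>> carry_out(linear=[[0.01, 0.2, 0], [0.01, 0.2, 0], [0, 0, 0]], rotation=[[0, 0, 0], [0, 0, 0], [0, 0, 0]], grip=[1, 1, 1])

```text
time: 4.95
ee_pos: [0.534, 0.4311, 0.0695]
tcp_rot: [180.0, 0.1, 177.3]
wrist_force: [4.5, -0.7, 3.7]
opening: 0.0051
grasp_force: 33.9
```

>>> carry_out(linear=[[0, 0.2, 0], [0, 0.2, 0], [0, 0.1, 0], [0, 0, 0]], rotation=[[0, 0, 0], [0, 0, 0], [0, 0, 0], [0, 0, 0]], grip=[1, 1, 1, 1])

```text
time: 5.35
ee_pos: [0.5346, 0.4406, 0.0695]
tcp_rot: [180.0, 0.1, 177.3]
wrist_force: [7.0, -1.8, 2.8]
opening: 0.0054
grasp_force: 33.6
```

Run:
```python
from h import *
im,m=snap('top','top1'); cv2.imwrite('pics/top1b.png',cv2.resize(im[140:260,130:290],(800,600),interpolation=cv2.INTER_CUBIC))
```

```text
(no output)
```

View pics/top1b.png

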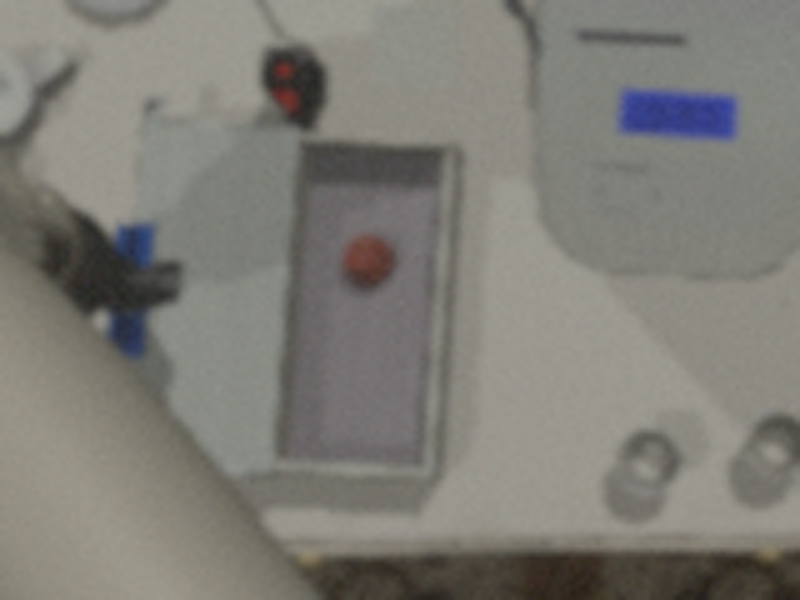

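Top view: the gate is nearly fully parked, and the bung is visible at (368,262). Pulling on to the stop.

>>> carry_out(linear=[[0, 0.15, 0], [0, 0.15, 0], [0, 0, 0]], rotation=[[0, 0, 0], [0, 0, 0], [0, 0, 0]], grip=[1, 1, 1])

```text
time: 5.7
ee_pos: [0.5348, 0.4437, 0.0694]
tcp_rot: [-179.7, 0.1, 177.2]
wrist_force: [7.4, -17.0, 8.1]
opening: 0.0056
grasp_force: 34.1
```

>>> carry_out(linear=[[0, 0.15, 0], [0, 0.15, 0], [0, 0, 0]], rotation=[[0, 0, 0], [0, 0, 0], [0, 0, 0]], grip=[1, 1, 1])

```text
time: 6.0
ee_pos: [0.5348, 0.444, 0.0693]
tcp_rot: [-179.1, 0.1, 177.0]
wrist_force: [4.0, -45.8, 15.8]
opening: 0.005
grasp_force: 38.2
```

>>> carry_out(linear=[[0, -0.4, 0], [0, 0, 0], [0, 0, 0], [0, 0, 0], [0, 0, 0], [0, 0, 0], [0, 0, 1], [0, 0, 1], [0, 0, 1], [0, 0, 1], [0, 0, 0]], rotation=[[0, 0, 0], [0, 0, 0], [0, 0, 0], [0, 0, 0], [0, 0, 0], [0, 0, 0], [0, 0, 0], [0, 0, 0], [0, 0, 0], [0, 0, 0], [0, 0, 0]], grip=[1, -1, -1, -1, -1, -1, -1, -1, -1, -1, -1])

```text
time: 7.1
ee_pos: [0.534, 0.4454, 0.1526]
tcp_rot: [179.8, 0.2, 177.3]
wrist_force: [0.1, 0.1, -0.5]
opening: 0.0855
grasp_force: 0.0
```

Run:
```python
from h import *
from scipy.optimize import least_squares
t=load('top1'); C=lambda x,y:np.array((130+x/5,140+y/5))-0.4
b=C(368,262); print('bung top z=.032',at(t,b,.032).round(4))
# inner bay corners top z=.046: x+-.108,y -.05 ; outer -y
P=np.array([[.114,-.056,.046],[-.114,-.056,.046],[.114,-.056,.046]]);
for n,q in [('far -y outer',(460,146)),('near -y outer',(434,474)),('near inner -y',(425,462)),('far inner -y',(443,150)),('crA',(652,458)),('crB',(777,440))]:
    print(n,at(t,C(*q),.046 if 'cr' not in n else .037).round(4))
im,m=snap('scene','s1'); cv2.imwrite('pics/s1b.png',cv2.resize(im[150:270,150:310],(800,600),interpolation=cv2.INTER_CUBIC))
print(bot.get_obs()['ee_pos'])
```

```text
bung top z=.032 [0.5591 0.2834 0.032 ]
far -y outer [0.6347 0.2192 0.046 ]
near -y outer [0.4153 0.2359 0.046 ]
near inner -y [0.4232 0.2419 0.046 ]
far inner -y [0.6322 0.2307 0.046 ]
crA [0.4241 0.0929 0.037 ]
crB [0.4346 0.0104 0.037 ]
[0.53370258 0.44506383 0.15058633]
```

View pics/s1b.png

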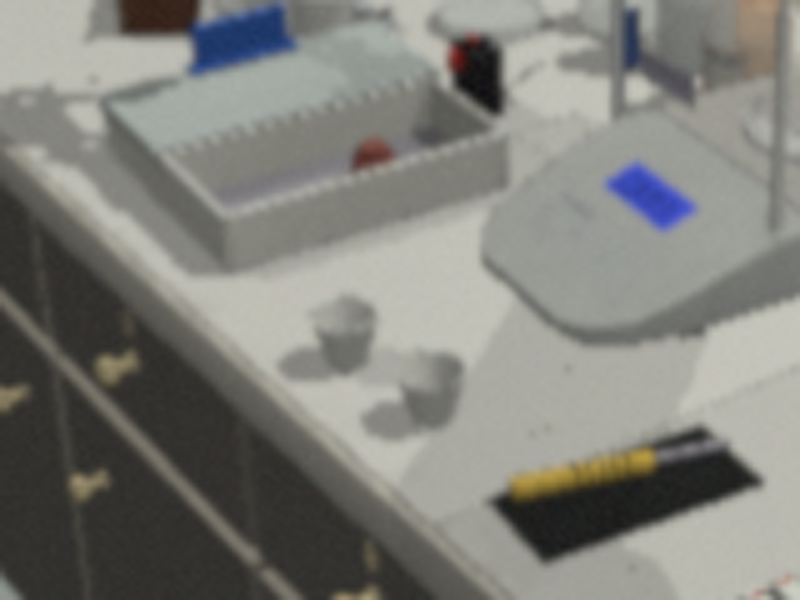

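Scene view: crucible rims at (345,316) and (430,368), bung top at (373,148), gate fully back. Triangulating these.

Run:
```python
from h import *
t,s=load('top1'),load('s1'); C=lambda x,y:np.array((130+x/5,140+y/5))-0.4; S=lambda x,y:np.array((150+x/5,150+y/5))-0.4
for n,a,b in [('bung',(368,262),(373,148)),('A',(652,455),(345,316)),('B',(777,442),(430,368)),('near-y corner',(434,474),(235,215)),('far -y corner',(460,146),(505,128))]:
    print(n,tri([(t,C(*a)),(s,S(*b))]).round(4))
print('sty butt,rodend', at(s,S(512,492),.009),at(s,S(725,443),.009))
```

```text
bung [0.5605 0.2825 0.0324]
A [0.4252 0.0934 0.0359]
B [0.4338 0.0102 0.0371]
near-y corner [0.4185 0.234  0.0475]
far -y corner [0.6338 0.2179 0.0527]
sty butt,rodend [ 0.4235525  -0.09250372  0.009     ] [ 0.55487424 -0.12851734  0.009     ]
```

Heights check out (bung top 0.032, rims 0.036, wall 0.048). Going to the bung, with the fingers closing along the bay's x.

>>> carry_out(linear=[[0.11, -0.7, 0], [0.11, -0.7, 0], [0.11, -0.7, 0], [0.11, -0.7, 0], [0.11, -0.7, 0], [0.11, -0.7, 0], [0.11, -0.7, 0], [0.11, -0.7, 0], [0.11, -0.7, 0], [0.11, -0.6, 0], [0.11, -0.6, 0], [0.11, -0.6, 0]], rotation=[[0, 0, -0.94], [0, 0, -0.94], [0, 0, -0.94], [0, 0, -0.94], [0, 0, -0.94], [0, 0, -0.94], [0, 0, -0.94], [0, 0, -0.94], [0, 0, -0.94], [0, 0, -0.94], [0, 0, -0.94], [0, 0, -0.94]], grip=[-1, -1, -1, -1, -1, -1, -1, -1, -1, -1, -1, -1])

```text
time: 8.35
ee_pos: [0.5593, 0.2818, 0.1476]
tcp_rot: [-179.9, 0.1, 86.8]
wrist_force: [0.4, 1.0, 0.1]
opening: 0.0853
grasp_force: 0.0
```

>>> carry_out(linear=[[0, 0, -1], [0, 0, -1], [0, 0, -1], [0, 0, 0], [0, 0, 0]], rotation=[[0, 0, 0], [0, 0, 0], [0, 0, 0], [0, 0, 0], [0, 0, 0]], grip=[-1, -1, -1, -1, -1])

```text
time: 8.85
ee_pos: [0.5592, 0.2823, 0.0886]
tcp_rot: [-179.9, 0.0, 87.1]
wrist_force: [-0.4, -0.1, 0.9]
opening: 0.0852
grasp_force: 0.0
```

Run:
```python
from h import *
o=bot.get_obs();print(o['ee_pos'],o['tcp_rot'],o['q'])
im,m=snap('wrist','w2'); cv2.imwrite('pics/w2b.png',cv2.resize(im,(640,480)))
hsv=cv2.cvtColor(im,cv2.COLOR_BGR2HSV);msk=((hsv[...,0]<8)|(hsv[...,0]>172))&(hsv[...,1]>110)&(hsv[...,2]>50)
n,l,st,c=cv2.connectedComponentsWithStats(msk.astype('uint8'))
for i in range(1,n):
    if st[i,4]>150: print(st[i],c[i].round(1),at(m,c[i],.022).round(4))
```

```text
[0.55920947 0.28225024 0.08861255] [-1.79917956e+02  4.46995615e-02  8.70937851e+01] [2.67806879e+01 1.51805740e+01 5.07070503e+00 7.99835443e+01
 1.80072477e-03 1.19686933e+02]
[421 118  42  28 800] [444.6 132.3] [0.6867 0.3333 0.022 ]
[477 126  23  17 318] [488.2 134.2] [0.7182 0.331  0.022 ]
[ 242  176   46   50 1712] [265.  201.4] [0.5646 0.2907 0.022 ]
```

View pics/w2b.png

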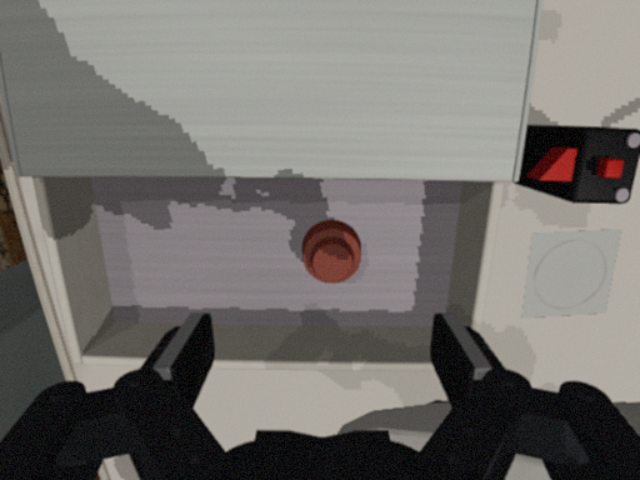

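Wrist view: the bung foot circle is centred at about (331,249) and its smaller top at (332,262). The catch is at the right.

Run:
```python
from h import *
w,w1,t=load('w2'),load('w1'),load('top1')
print(at(w,np.array((331,249))*.8,.006),at(w,np.array((332,261))*.8,.032))
# bay corners here: inner -y edge near/far; outer far -y
print(at(w,np.array((496,182))*.8,.046),at(w,np.array((80,366))*.8,.046),at(w,np.array((476,363))*.8,.046))
print('catch red in top',tri([(w,np.array((488.2,134.2))),(t,np.array((130+285/5,140+70/5)))]),'tab blob')
```

```text
[0.56469827 0.28694438 0.006     ] [0.56476509 0.28887    0.032     ]
[0.64355603 0.32966605 0.046     ] [0.41931864 0.23744999 0.046     ] [0.64179113 0.229801   0.046     ]
catch red in top [0.68563727 0.33538609 0.06208054] tab blob
```

>>> carry_out(linear=[[0.2, 0.2, -0.8], [0, 0, -0.8], [0, 0, -0.8], [0, 0, -0.7], [0, 0, -0.5], [0, 0, 0], [0, 0, 0]], rotation=[[0, 0, 0], [0, 0, 0], [0, 0, 0], [0, 0, 0], [0, 0, 0], [0, 0, 0], [0, 0, 0]], grip=[-1, -1, -1, -1, -1, -1, -1])

```text
time: 9.6
ee_pos: [0.5638, 0.2864, 0.0174]
tcp_rot: [180.0, -0.0, 87.1]
wrist_force: [0.0, -0.5, 0.9]
opening: 0.0856
grasp_force: 0.0
```

>>> carry_out(linear=[[0, 0, 0], [0, 0, 0], [0, 0, 0], [0, 0, 0], [0, 0, 0], [0, 0, 0], [0, 0, 0], [0, 0, 0]], rotation=[[0, 0, 0], [0, 0, 0], [0, 0, 0], [0, 0, 0], [0, 0, 0], [0, 0, 0], [0, 0, 0], [0, 0, 0]], grip=[-0.2, 0.2, 0.5, 1, 1, 1, 1, 1])

```text
time: 10.4
ee_pos: [0.564, 0.2865, 0.018]
tcp_rot: [180.0, -0.0, 87.1]
wrist_force: [-0.8, -0.3, 6.5]
opening: 0.0316
grasp_force: 30.0
```

>>> carry_out(linear=[[0, 0, 0.5], [0, 0, 1], [0, 0, 1], [0, 0, 1], [0, 0, 0.7], [-0.7, -1, 0], [-0.7, -1, 0], [-0.7, -1, 0], [-0.7, -1, 0], [-0.7, -1, 0], [-0.7, -1, 0], [-0.5, -0.3, 0]], rotation=[[0, 0, 0], [0, 0, 0], [0, 0, 0], [0, 0, 0], [0, 0, 0], [0, 0, 0], [0, 0, 0], [0, 0, 0], [0, 0, 0], [0, 0, 0], [0, 0, 0], [0, 0, 0]], grip=[1, 1, 1, 1, 1, 1, 1, 1, 1, 1, 1, 1])

```text
time: 11.6
ee_pos: [0.4689, 0.1591, 0.1015]
tcp_rot: [-180.0, 0.0, 87.0]
wrist_force: [0.6, 0.7, -0.4]
opening: 0.0317
grasp_force: 29.8
```

>>> carry_out(linear=[[0, 0, -1], [0, 0, -1], [0, 0, -1], [0, 0, -0.6], [0, 0, -0.5], [0, 0, 0], [0, 0, 0]], rotation=[[0, 0, 0], [0, 0, 0], [0, 0, 0], [0, 0, 0], [0, 0, 0], [0, 0, 0], [0, 0, 0]], grip=[1, 1, 1, 1, 1, 1, 1])

```text
time: 12.3
ee_pos: [0.47, 0.1606, 0.0198]
tcp_rot: [180.0, -0.0, 87.1]
wrist_force: [-0.3, -0.7, 0.3]
opening: 0.0318
grasp_force: 29.8
```

Run:
```python
from h import *
o=bot.get_obs();print(o['ee_pos'],o['opening'])
im,m=snap('scene','s2'); cv2.imwrite('pics/s2b.png',cv2.resize(im[140:260,150:310],(640,480),interpolation=cv2.INTER_CUBIC))
```

```text
[0.46998192 0.16058656 0.0197881 ] 0.03180377072411773
```

View pics/s2b.png

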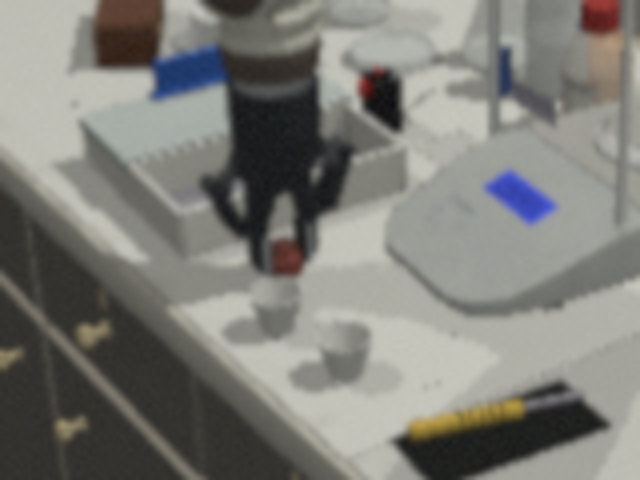

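The bung is held upright between the fingers at (287,255), about 8 mm above the top. Lowering and releasing.

>>> carry_out(linear=[[0, 0, -0.2], [0, 0, -0.15], [0, 0, 0], [0, 0, 0]], rotation=[[0, 0, 0], [0, 0, 0], [0, 0, 0], [0, 0, 0]], grip=[1, 1, 1, 1])

```text
time: 12.75
ee_pos: [0.4697, 0.1604, 0.0123]
tcp_rot: [-180.0, 0.0, 87.1]
wrist_force: [0.0, 0.6, 0.2]
opening: 0.0319
grasp_force: 29.8
```

>>> carry_out(linear=[[0, 0, 0], [0, 0, 0], [0, 0, 0], [0, 0, 0], [0, 0, 0], [0, 0, 1], [0, 0, 1], [0, 0, 1], [0, 0, 1], [0, 0, 0]], rotation=[[0, 0, 0], [0, 0, 0], [0, 0, 0], [0, 0, 0], [0, 0, 0], [0, 0, 0], [0, 0, 0], [0, 0, 0], [0, 0, 0], [0, 0, 0]], grip=[0.2, 0, -0.3, -1, -1, -1, -1, -1, -1, -1])

```text
time: 13.75
ee_pos: [0.471, 0.1609, 0.095]
tcp_rot: [179.8, -0.1, 87.1]
wrist_force: [0.4, 0.1, 0.2]
opening: 0.0856
grasp_force: 0.0
```

>>> carry_out(linear=[[-0.55, -0.8, 0], [-0.55, -0.8, 0], [-0.55, -0.8, 0], [-0.55, -0.85, 0], [0, 0, -1], [0, 0, -1], [0, 0, -1], [0, 0, -0.5], [0, 0, -0.3], [0, 0, 0], [0, 0, 0]], rotation=[[0, 0, 0], [0, 0, 0], [0, 0, 0], [0, 0, 0], [0, 0, 0], [0, 0, 0], [0, 0, 0], [0, 0, 0], [0, 0, 0], [0, 0, 0], [0, 0, 0]], grip=[-1, -1, -1, -1, -1, -1, -1, -1, -1, -1, -1], grip_force=25)

```text
time: 14.85
ee_pos: [0.426, 0.0955, 0.0168]
tcp_rot: [180.0, -0.0, 87.1]
wrist_force: [0.5, -0.2, -0.2]
opening: 0.0855
grasp_force: 0.0
```

>>> carry_out(linear=[[0, 0, 0], [0, 0, 0], [0, 0, 0], [0, 0, 0], [0, 0, 0], [0, 0, 0], [0, 0, 0], [0, 0, 0]], rotation=[[0, 0, 0], [0, 0, 0], [0, 0, 0], [0, 0, 0], [0, 0, 0], [0, 0, 0], [0, 0, 0], [0, 0, 0]], grip=[-0.3, -0.1, 0.2, 1, 1, 1, 1, 1])

```text
time: 15.65
ee_pos: [0.426, 0.0955, 0.0168]
tcp_rot: [180.0, -0.0, 87.1]
wrist_force: [-1.6, -0.5, 6.2]
opening: 0.0419
grasp_force: 24.8
```

>>> carry_out(linear=[[0, 0, 0.5], [0, 0, 1], [0, 0, 1], [0, 0, 1], [0, 0, 1], [0, 0, 0]], rotation=[[0, 0, 0], [0, 0, 0], [0, 0, 0], [0, 0, 0], [0, 0, 0], [0, 0, 0]], grip=[1, 1, 1, 1, 1, 1])

```text
time: 16.25
ee_pos: [0.427, 0.0957, 0.1092]
tcp_rot: [179.8, -0.1, 87.1]
wrist_force: [-0.7, 0.3, 0.0]
opening: 0.0418
grasp_force: 25.4
```

Run:
```python
from h import *
o=bot.get_obs();print(o['ee_pos'],o['opening'])
im,m=snap('scene','s3'); im2,m=snap('top','top3')
cv2.imwrite('pics/s3b.png',np.hstack([cv2.resize(im[140:260,150:250],(400,480),interpolation=cv2.INTER_CUBIC),cv2.resize(im2[150:250,220:300],(384,480),interpolation=cv2.INTER_CUBIC)]))
```

```text
[0.42696415 0.09566096 0.10916211] 0.04178930232212458
```

View pics/s3b.png

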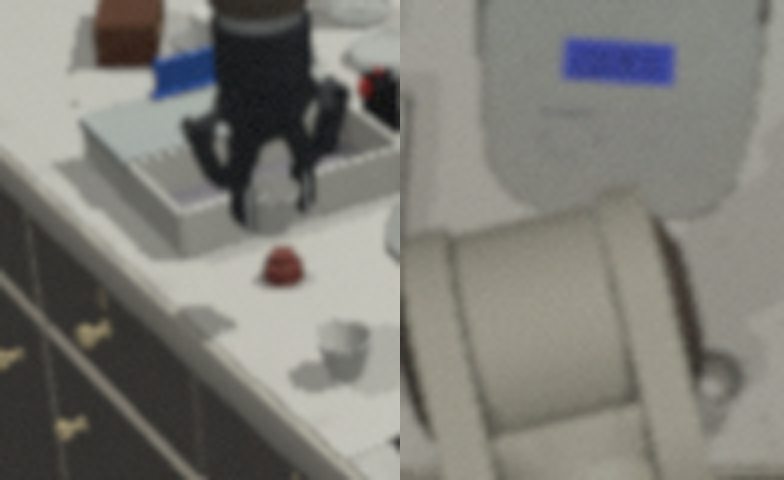

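The crucible is held upright at (270,210), and the bung stands upright at (283,268). Carrying it to bay x = -0.045.

>>> carry_out(linear=[[0.3, 0.95, 0], [0.3, 0.95, 0], [0.3, 0.95, 0], [0.3, 0.95, 0], [0.3, 0.95, 0], [0.3, 0.95, 0], [0.3, 0.95, 0], [0.3, 0.95, 0], [0.3, 0.95, 0], [0.25, 0.95, 0], [0, 0, 0], [0, 0, 0]], rotation=[[0, 0, 0], [0, 0, 0], [0, 0, 0], [0, 0, 0], [0, 0, 0], [0, 0, 0], [0, 0, 0], [0, 0, 0], [0, 0, 0], [0, 0, 0], [0, 0, 0], [0, 0, 0]], grip=[1, 1, 1, 1, 1, 1, 1, 1, 1, 1, 1, 1])

```text
time: 17.55
ee_pos: [0.4841, 0.2852, 0.1049]
tcp_rot: [-179.9, 0.1, 87.1]
wrist_force: [-0.1, 0.2, -0.9]
opening: 0.0416
grasp_force: 25.5
```

>>> carry_out(linear=[[0, 0, -1], [0, 0, -1], [0, 0, -1], [0, 0, -0.7], [0, 0, -0.3], [0, 0, -0.2], [0, 0, 0], [0, 0, 0]], rotation=[[0, 0, 0], [0, 0, 0], [0, 0, 0], [0, 0, 0], [0, 0, 0], [0, 0, 0], [0, 0, 0], [0, 0, 0]], grip=[1, 1, 1, 1, 1, 1, 1, 1])

```text
time: 18.35
ee_pos: [0.4852, 0.2855, 0.0231]
tcp_rot: [179.9, -0.0, 87.1]
wrist_force: [-0.5, -0.3, -1.1]
opening: 0.0419
grasp_force: 25.4
```

>>> carry_out(linear=[[0, 0, 0], [0, 0, 0], [0, 0, 0], [0, 0, 0], [0, 0, 0], [0, 0, 1], [0, 0, 1], [0, 0, 1], [0, 0, 1], [0, 0, 0.3]], rotation=[[0, 0, 0], [0, 0, 0], [0, 0, 0], [0, 0, 0], [0, 0, 0], [0, 0, 0], [0, 0, 0], [0, 0, 0], [0, 0, 0], [0, 0, 0]], grip=[-0.1, -0.3, -0.5, -1, -1, -1, -1, -1, -1, -1])

```text
time: 19.35
ee_pos: [0.4855, 0.2858, 0.1105]
tcp_rot: [179.9, -0.1, 87.1]
wrist_force: [0.7, 0.5, 0.3]
opening: 0.0853
grasp_force: 0.0
```

>>> carry_out(linear=[[-0.2, -1, 0], [-0.2, -1, 0], [-0.2, -1, 0], [-0.2, -1, 0], [-0.2, -1, 0], [-0.2, -1, 0], [-0.2, -1, 0], [-0.2, -1, 0], [-0.2, -1, 0], [-0.2, -1, 0], [-0.2, -1, 0], [-0.2, -1, 0]], rotation=[[0, 0, 0], [0, 0, 0], [0, 0, 0], [0, 0, 0], [0, 0, 0], [0, 0, 0], [0, 0, 0], [0, 0, 0], [0, 0, 0], [0, 0, 0], [0, 0, 0], [0, 0, 0]], grip=[-1, -1, -1, -1, -1, -1, -1, -1, -1, -1, -1, -1])

```text
time: 20.55
ee_pos: [0.4363, 0.0446, 0.1075]
tcp_rot: [-180.0, 0.0, 87.1]
wrist_force: [-0.0, 0.6, 0.9]
opening: 0.0854
grasp_force: 0.0
```

>>> carry_out(linear=[[-0.1, -0.8, 0], [0, -0.8, 0], [0, 0, 0], [0, 0, 0]], rotation=[[0, 0, 0], [0, 0, 0], [0, 0, 0], [0, 0, 0]], grip=[-1, -1, -1, -1])

```text
time: 20.95
ee_pos: [0.4346, 0.0134, 0.1078]
tcp_rot: [-180.0, -0.0, 87.0]
wrist_force: [0.1, 0.2, 0.2]
opening: 0.0855
grasp_force: 0.0
```

Run:
```python
from h import *
o=bot.get_obs();print(o['ee_pos'],o['tcp_rot'])
im,m=snap('wrist','w4'); im2,m=snap('top','top4')
cv2.imwrite('pics/w4b.png',np.hstack([cv2.resize(im,(512,384)),cv2.resize(im2[160:260,150:226],(286,376),interpolation=cv2.INTER_CUBIC)[:384]]) if 0 else np.hstack([im,cv2.resize(im2[155:251,150:222],(288,384),interpolation=cv2.INTER_CUBIC)]))
```

```text
[0.43457024 0.01340123 0.1078266 ] [-1.79970383e+02 -1.03622982e-02  8.70304859e+01]
```

View pics/w4b.png

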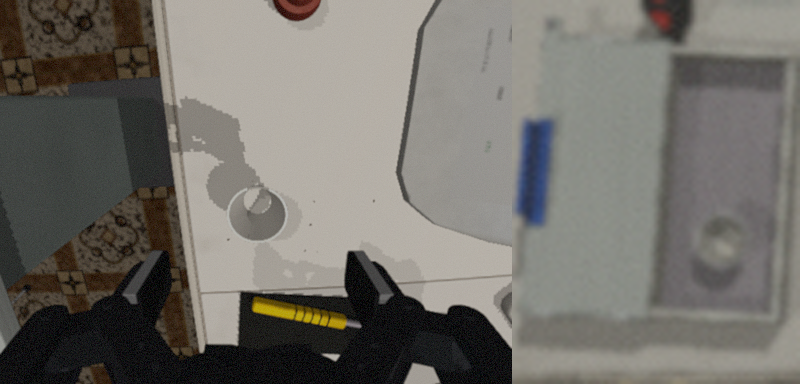

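Crucible A stands in the bay at (720,240). Crucible B's rim is at (258,214), centred between the fingers. Descending.

>>> carry_out(linear=[[0, 0, -1], [0, 0, -1], [0, 0, -1], [0, 0, -1], [0, 0, -0.4], [0, 0, -0.15], [0, 0, 0], [0, 0, 0]], rotation=[[0, 0, 0], [0, 0, 0], [0, 0, 0], [0, 0, 0], [0, 0, 0], [0, 0, 0], [0, 0, 0], [0, 0, 0]], grip=[-1, -1, -1, -1, -1, -1, -1, -1])

```text
time: 21.85
ee_pos: [0.4353, 0.0135, 0.0182]
tcp_rot: [179.9, -0.0, 87.1]
wrist_force: [-0.7, 0.2, -0.0]
opening: 0.0856
grasp_force: 0.0
```

>>> carry_out(linear=[[0, 0, 0], [0, 0, 0], [0, 0, 0], [0, 0, 0], [0, 0, 0], [0, 0, 0], [0, 0, 0], [0, 0, 0]], rotation=[[0, 0, 0], [0, 0, 0], [0, 0, 0], [0, 0, 0], [0, 0, 0], [0, 0, 0], [0, 0, 0], [0, 0, 0]], grip=[-0.3, -0.1, 0.2, 1, 1, 1, 1, 1])

```text
time: 22.65
ee_pos: [0.4349, 0.0134, 0.0178]
tcp_rot: [180.0, -0.0, 87.1]
wrist_force: [-2.4, 0.1, 5.6]
opening: 0.0419
grasp_force: 24.8
```

>>> carry_out(linear=[[0, 0, 0.5], [0, 0, 1], [0, 0, 1], [0, 0, 1], [0, 0, 1], [0, 0, 0.2], [0, 0, 0]], rotation=[[0, 0, 0], [0, 0, 0], [0, 0, 0], [0, 0, 0], [0, 0, 0], [0, 0, 0], [0, 0, 0]], grip=[1, 1, 1, 1, 1, 1, 1])

```text
time: 23.35
ee_pos: [0.4351, 0.0134, 0.1117]
tcp_rot: [179.9, -0.0, 87.1]
wrist_force: [0.3, -0.3, -0.6]
opening: 0.0417
grasp_force: 25.4
```

>>> carry_out(linear=[[0.1, 1, 0], [0.1, 1, 0], [0.1, 1, 0], [0.1, 1, 0], [0.1, 1, 0], [0.1, 1, 0], [0.1, 1, 0], [0.1, 1, 0], [0.3, 1, 0], [1, 1, 0], [1, 1, 0], [1, 1, 0]], rotation=[[0, 0, 0], [0, 0, 0], [0, 0, 0], [0, 0, 0], [0, 0, 0], [0, 0, 0], [0, 0, 0], [0, 0, 0], [0, 0, 0], [0, 0, 0], [0, 0, 0], [0, 0, 0]], grip=[1, 1, 1, 1, 1, 1, 1, 1, 1, 1, 1, 1])

```text
time: 24.55
ee_pos: [0.5168, 0.254, 0.1097]
tcp_rot: [-179.9, 0.1, 87.1]
wrist_force: [-0.7, -0.0, -0.1]
opening: 0.0417
grasp_force: 25.5
```

>>> carry_out(linear=[[1, 0.7, 0], [1, 0.7, 0], [1, 0, 0], [0, 0, 0], [0, 0, 0]], rotation=[[0, 0, 0], [0, 0, 0], [0, 0, 0], [0, 0, 0], [0, 0, 0]], grip=[1, 1, 1, 1, 1])

```text
time: 25.05
ee_pos: [0.5761, 0.281, 0.1096]
tcp_rot: [-179.9, 0.1, 87.1]
wrist_force: [-0.8, 0.9, -0.2]
opening: 0.0422
grasp_force: 25.5
```

>>> carry_out(linear=[[0, 0, -1], [0, 0, -1], [0, 0, -1], [0, 0, -0.8], [0, 0, -0.3], [0, 0, 0], [0, 0, 0]], rotation=[[0, 0, 0], [0, 0, 0], [0, 0, 0], [0, 0, 0], [0, 0, 0], [0, 0, 0], [0, 0, 0]], grip=[1, 1, 1, 1, 1, 1, 1])

```text
time: 25.75
ee_pos: [0.5769, 0.2815, 0.0301]
tcp_rot: [180.0, -0.0, 87.1]
wrist_force: [-0.5, -0.1, -0.6]
opening: 0.0418
grasp_force: 25.5
```

Need about 0.024; lower 6 mm, release, and rise to 0.15.

>>> carry_out(linear=[[0, 0, -0.2], [0, 0, -0.11], [0, 0, 0], [0, 0, 0], [0, 0, 0], [0, 0, 0], [0, 0, 0], [0, 0, 0], [0, 0, 0]], rotation=[[0, 0, 0], [0, 0, 0], [0, 0, 0], [0, 0, 0], [0, 0, 0], [0, 0, 0], [0, 0, 0], [0, 0, 0], [0, 0, 0]], grip=[1, 1, 1, 1, -0.1, -0.3, -0.5, -1, -1])

```text
time: 26.65
ee_pos: [0.5767, 0.2814, 0.0229]
tcp_rot: [-180.0, 0.0, 87.1]
wrist_force: [-0.7, 0.2, 0.3]
opening: 0.0853
grasp_force: 0.0
```

>>> carry_out(linear=[[0, 0, 0], [0, 0, 1], [0, 0, 1], [0, 0, 1], [0, 0, 1], [0, 0, 1], [0, 0, 1], [0, 0, 0.5], [0, 0, 0]], rotation=[[0, 0, 0], [0, 0, 0], [0, 0, 0], [0, 0, 0], [0, 0, 0], [0, 0, 0], [0, 0, 0], [0, 0, 0], [0, 0, 0]], grip=[-1, -1, -1, -1, -1, -1, -1, -1, -1])

```text
time: 27.55
ee_pos: [0.5773, 0.2817, 0.1545]
tcp_rot: [179.9, -0.1, 87.1]
wrist_force: [0.3, 0.1, -1.0]
opening: 0.0854
grasp_force: 0.0
```

Run:
```python
from h import *
o=bot.get_obs();print(o['ee_pos'],o['tcp_rot'])
im,m=snap('wrist','w5'); im2,m=snap('scene','s5')
cv2.imwrite('pics/w5b.png',np.hstack([cv2.resize(im,(400,300)),cv2.resize(im2[130:250,150:310],(400,300),interpolation=cv2.INTER_CUBIC)]))
```

```text
[0.57731105 0.28170327 0.15454476] [ 1.79876523e+02 -6.70925114e-02  8.70890208e+01]
```

View pics/w5b.png

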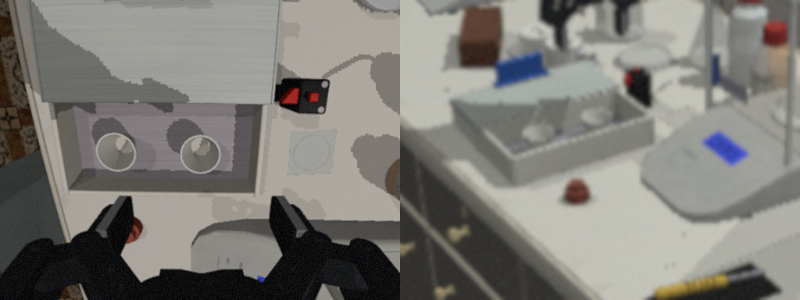

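Both crucibles are upright in the bay and the bung stands outside at (577,192). Back to the gate tab.

>>> carry_out(linear=[[-0.18, 0.7, 0], [-0.18, 0.7, 0], [-0.18, 0.7, 0], [-0.18, 0.7, 0], [-0.18, 0.7, 0], [-0.18, 0.7, 0], [-0.18, 0.7, 0], [-0.18, 0.7, 0], [-0.18, 0.7, 0], [-0.18, 0.6, 0], [-0.18, 0.6, 0], [-0.18, 0.6, 0]], rotation=[[0, 0, 0.94], [0, 0, 0.94], [0, 0, 0.94], [0, 0, 0.94], [0, 0, 0.94], [0, 0, 0.94], [0, 0, 0.94], [0, 0, 0.94], [0, 0, 0.94], [0, 0, 0.94], [0, 0, 0.94], [0, 0, 0.94]], grip=[-1, -1, -1, -1, -1, -1, -1, -1, -1, -1, -1, -1], grip_force=45)

```text
time: 28.85
ee_pos: [0.5329, 0.4436, 0.1512]
tcp_rot: [-179.9, -0.1, 177.6]
wrist_force: [0.3, -0.7, 0.0]
opening: 0.0855
grasp_force: 0.0
```

>>> carry_out(linear=[[0, 0, 0], [0, 0, 0], [0, 0, -1], [0, 0, -1], [0, 0, -1], [0, 0, -1], [0, 0, -0.25], [0, 0, 0], [0, 0, 0]], rotation=[[0, 0, 0], [0, 0, 0], [0, 0, 0], [0, 0, 0], [0, 0, 0], [0, 0, 0], [0, 0, 0], [0, 0, 0], [0, 0, 0]], grip=[-1, -1, -1, -1, -1, -1, -1, -1, -1])

```text
time: 29.75
ee_pos: [0.534, 0.4433, 0.0692]
tcp_rot: [180.0, 0.0, 177.2]
wrist_force: [0.2, -0.5, 0.7]
opening: 0.0851
grasp_force: 0.0
```

>>> carry_out(linear=[[0, 0, 0], [0, 0, 0], [0, 0, 0], [0, 0, 0], [0, 0, 0], [0, 0, 0], [0, 0, 0], [0, 0, 0], [0, 0, 0], [0, 0, 0]], rotation=[[0, 0, 0], [0, 0, 0], [0, 0, 0], [0, 0, 0], [0, 0, 0], [0, 0, 0], [0, 0, 0], [0, 0, 0], [0, 0, 0], [0, 0, 0]], grip=[0.5, 0.8, 1, 1, 1, 1, 1, 1, 1, 1])

```text
time: 30.75
ee_pos: [0.5335, 0.4433, 0.0682]
tcp_rot: [-180.0, -0.0, 177.3]
wrist_force: [-1.3, -1.4, 2.0]
opening: 0.0051
grasp_force: 45.7
```

Drag it shut: 96 mm first, then feel the catch.

>>> carry_out(linear=[[-0.03, -0.6, 0], [-0.03, -0.6, 0], [-0.03, -0.6, 0], [-0.03, -0.6, 0], [-0.03, -0.6, 0], [-0.03, -0.6, 0], [-0.03, -0.6, 0], [-0.03, -0.4, 0], [0, 0, 0]], rotation=[[0, 0, 0], [0, 0, 0], [0, 0, 0], [0, 0, 0], [0, 0, 0], [0, 0, 0], [0, 0, 0], [0, 0, 0], [0, 0, 0]], grip=[1, 1, 1, 1, 1, 1, 1, 1, 1])

```text
time: 31.65
ee_pos: [0.5276, 0.3508, 0.0682]
tcp_rot: [180.0, -0.1, 177.3]
wrist_force: [-7.2, -1.8, 5.5]
opening: 0.0051
grasp_force: 46.0
```

>>> carry_out(linear=[[0, -0.2, 0], [0, -0.2, 0], [0, -0.2, 0], [0, -0.1, 0], [0, 0, 0]], rotation=[[0, 0, 0], [0, 0, 0], [0, 0, 0], [0, 0, 0], [0, 0, 0]], grip=[1, 1, 1, 1, 1])

```text
time: 32.15
ee_pos: [0.5268, 0.338, 0.0682]
tcp_rot: [179.9, -0.2, 177.4]
wrist_force: [-12.4, 2.7, 5.3]
opening: 0.0051
grasp_force: 46.8
```

>>> carry_out(linear=[[0, -0.15, 0], [0, -0.15, 0], [0, 0, 0], [0, 0, 0]], rotation=[[0, 0, 0], [0, 0, 0], [0, 0, 0], [0, 0, 0]], grip=[1, 1, 1, 1])

```text
time: 32.55
ee_pos: [0.5267, 0.3356, 0.0682]
tcp_rot: [179.6, -0.2, 177.5]
wrist_force: [-11.7, 21.7, -0.4]
opening: 0.0051
grasp_force: 47.8
```

>>> carry_out(linear=[[0, -0.1, 0], [0, -0.1, 0], [0, 0, 0], [0, 0, 0]], rotation=[[0, 0, 0], [0, 0, 0], [0, 0, 0], [0, 0, 0]], grip=[1, 1, 1, 1])

```text
time: 32.95
ee_pos: [0.5267, 0.3354, 0.0684]
tcp_rot: [179.2, -0.2, 177.7]
wrist_force: [-9.5, 41.8, -6.1]
opening: 0.0052
grasp_force: 50.0
```

The gate is at its end stop. Release and rise.

>>> carry_out(linear=[[0, 0.3, 0], [0, 0, 0], [0, 0, 0], [0, 0, 0], [0, 0, 0], [0, 0, 0], [0, 0, 1], [0, 0, 1], [0, 0, 1], [0, 0, 1], [0, 0, 1], [0, 0, 1]], rotation=[[0, 0, 0], [0, 0, 0], [0, 0, 0], [0, 0, 0], [0, 0, 0], [0, 0, 0], [0, 0, 0], [0, 0, 0], [0, 0, 0], [0, 0, 0], [0, 0, 0], [0, 0, 0]], grip=[1, 0.5, 0, -1, -1, -1, -1, -1, -1, -1, -1, -1])

```text
time: 34.15
ee_pos: [0.5288, 0.3331, 0.189]
tcp_rot: [180.0, 0.0, 177.3]
wrist_force: [-0.1, 0.6, -0.6]
opening: 0.0855
grasp_force: 0.0
```

>>> carry_out(linear=[[-0.6, -0.8, 0], [-0.6, -0.8, 0], [-0.6, -0.8, 0], [-0.6, -0.8, 0], [-0.6, -0.9, 0], [-0.4, -0.9, 0], [0, -0.9, 0], [0, -0.9, 0], [0, -0.9, 0], [0, -0.9, 0], [0, -0.9, 0], [0, -0.9, 0]], rotation=[[0, 0, -1], [0, 0, -1], [0, 0, -1], [0, 0, -1], [0, 0, -1], [0, 0, -1], [0, 0, -1], [0, 0, -1], [0, 0, -1], [0, 0, -1], [0, 0, -1], [0, 0, -1]], grip=[-1, -1, -1, -1, -1, -1, -1, -1, -1, -1, -1, -1])

```text
time: 35.35
ee_pos: [0.4607, 0.1245, 0.1882]
tcp_rot: [180.0, -0.0, 81.0]
wrist_force: [-0.2, 0.7, 0.4]
opening: 0.085
grasp_force: 0.0
```

Run:
```python
from h import *
o=bot.get_obs();print(o['ee_pos'],o['tcp_rot'],o['q'])
im,m=snap('top','top6')
a=cv2.resize(im[150:250,150:230],(320,400),interpolation=cv2.INTER_CUBIC)
b=cv2.resize(im[180:250,300:392],(473,360),interpolation=cv2.INTER_CUBIC)
b=cv2.copyMakeBorder(b,0,40,0,0,cv2.BORDER_CONSTANT)
cv2.imwrite('pics/top6b.png',np.hstack([a,b]))
```

```text
[0.46069974 0.12448666 0.18821682] [ 1.79979489e+02 -6.99784974e-03  8.09809312e+01] [ 1.51220654e+01 -5.74251465e+00 -6.24762309e+00  8.94733127e+01
 -2.00275352e-03  1.14141135e+02]
```

View pics/top6b.png

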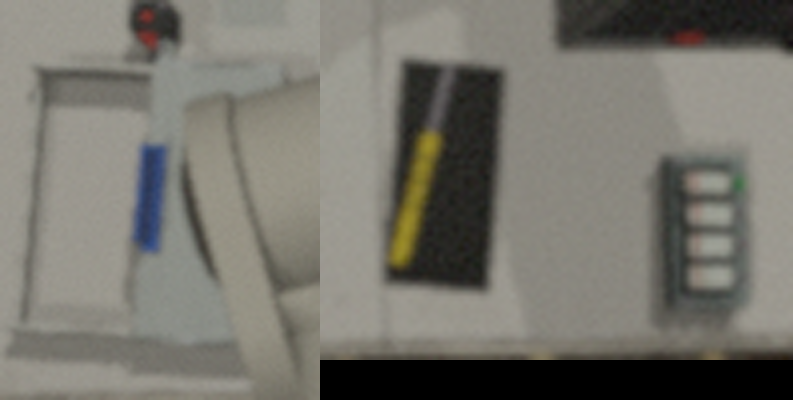

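The gate is shut (blue tab at (150,198), pin at the catch). The stylus is unmoved, and the green tab is at (739,184) beside the farthest rocker. On to the stylus.

>>> carry_out(linear=[[0, -0.95, 0], [0, -0.95, 0], [0, -0.95, 0], [0, -0.95, 0], [0, -0.95, 0], [0, -0.95, 0], [0, -0.95, 0], [0, -0.95, 0], [0, -0.95, 0], [0, -0.95, 0], [0, -0.95, 0], [0, -0.95, 0]], rotation=[[0, 0, -1], [0, 0, -1], [0, 0, -1], [0, 0, -1], [0, 0, -1], [0, 0, -1], [0, 0, -1], [0, 0, -1], [0, 0, -1], [0, 0, -1], [0, 0, -1], [0, 0, -1]], grip=[-1, -1, -1, -1, -1, -1, -1, -1, -1, -1, -1, -1])

```text
time: 36.6
ee_pos: [0.4586, -0.1123, 0.1882]
tcp_rot: [-179.6, -0.0, -14.0]
wrist_force: [-0.2, -0.2, -0.2]
opening: 0.0851
grasp_force: 0.0
```

>>> carry_out(linear=[[0, 0, 0], [0, 0, 0]], rotation=[[0, 0, 0], [0, 0, 0]], grip=[-1, -1])

```text
time: 36.8
ee_pos: [0.4583, -0.1124, 0.1881]
tcp_rot: [-179.6, 0.0, -13.9]
wrist_force: [-0.7, -0.4, -0.2]
opening: 0.0855
grasp_force: 0.0
```

Run:
```python
from h import *
o=bot.get_obs();print(o['ee_pos'],o['tcp_rot'],o['q'])
im,m=snap('wrist','w7'); cv2.imwrite('pics/w7b.png',cv2.resize(im,(640,480)))
ims,ms=snap('scene','s7'); mt=load('top6'); imt=cv2.imread('pics/top6.png')
for n,I,M in [('w',im,m),('s',ims,ms),('t',imt,mt)]:
    h=cv2.cvtColor(I,cv2.COLOR_BGR2HSV)
    for nm,k in [('yel',(h[...,0]>18)&(h[...,0]<34)&(h[...,1]>130)&(h[...,2]>90)),('grn',(h[...,0]>45)&(h[...,0]<85)&(h[...,1]>110)&(h[...,2]>50))]:
        c,l,st,ce=cv2.connectedComponentsWithStats(k.astype('uint8'))
        for i in range(1,c):
            if st[i,4]>(60 if nm=='yel' else 4):
                r=cv2.minAreaRect(np.argwhere(l==i)[:,::-1].astype(np.float32)); B=cv2.boxPoints(r)
                d=[np.linalg.norm(B[0]-B[1]),np.linalg.norm(B[1]-B[2])]
                e=((B[0]+B[3])/2,(B[1]+B[2])/2) if d[0]>d[1] else ((B[0]+B[1])/2,(B[2]+B[3])/2)
                print(n,nm,st[i],ce[i].round(1),at(M,ce[i],.012 if nm=='yel' else .03).round(4),[at(M,q,.012).round(4) for q in e])
```

```text
[ 0.45829196 -0.11242147  0.18808301] [-1.79572841e+02  3.33485617e-03 -1.39303149e+01] [-14.03354747  -6.44668257  -6.90690237  89.54388469   0.42715224
 179.89676452]
w yel [239 126  15  85 926] [245.8 167.9] [ 0.47  -0.102  0.012] [array([ 0.425 , -0.0877,  0.012 ]), array([ 0.511 , -0.1144,  0.012 ])]
w grn [449 116   8   9  53] [452.2 120.3] [ 0.4724 -0.3079  0.03  ] [array([ 0.4728, -0.3194,  0.012 ]), array([ 0.4647, -0.3189,  0.012 ])]
s yel [253 240  28   9  98] [266.8 244.4] [ 0.4664 -0.1073  0.012 ] [array([ 0.4236, -0.0976,  0.012 ]), array([ 0.5069, -0.1177,  0.012 ])]
t yel [  9  80  76  20 645] [45.1 91. ] [0.9521 0.8838 0.012 ] [array([0.9575, 1.0276, 0.012 ]), array([0.9539, 0.7348, 0.012 ])]
t yel [319  90  18   9  68] [327.3  94.2] [ 0.9054 -0.1513  0.012 ] [array([ 0.9049, -0.1213,  0.012 ]), array([ 0.9082, -0.1826,  0.012 ])]
t yel [312  97  24  18 102] [323.  108.3] [ 0.8532 -0.1339  0.012 ] [array([ 0.8359, -0.0984,  0.012 ]), array([ 0.8786, -0.1848,  0.012 ])]
t yel [314 206  10  26 104] [317.9 218.2] [ 0.4659 -0.1019  0.012 ] [array([ 0.4227, -0.0889,  0.012 ]), array([ 0.5077, -0.1143,  0.012 ])]
```

View pics/w7b.png

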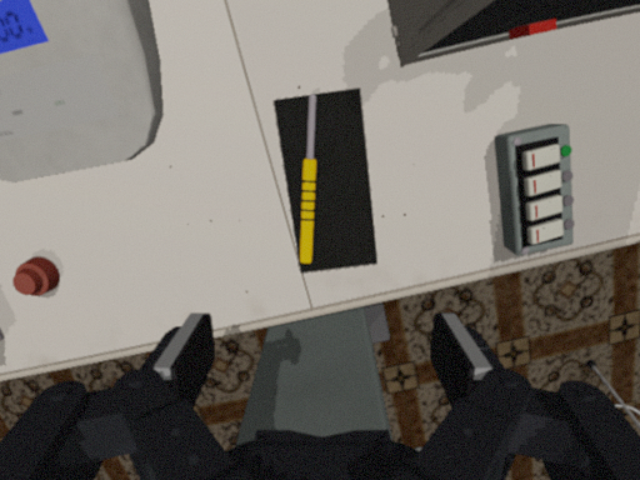

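The wrist view confirms the stylus at (309,180), pointing up-image. Rocker 4 is at (541,156) with the green tab at (566,150). J6 is at its limit, so I'll turn back half a turn, which gives the same grasp.

>>> carry_out(linear=[[0, 0.1, 0], [0, 0.1, 0], [0, 0.1, 0], [0, 0.1, 0], [0, 0.1, 0], [0, 0.1, 0], [0, 0, 0], [0, 0, 0], [0, 0, 0], [0, 0, 0], [0, 0, 0], [0, 0, 0]], rotation=[[0, 0, 0.93], [0, 0, 0.93], [0, 0, 0.93], [0, 0, 0.93], [0, 0, 0.93], [0, 0, 0.93], [0, 0, 0.93], [0, 0, 0.93], [0, 0, 0.93], [0, 0, 0.93], [0, 0, 0.93], [0, 0, 0.93]], grip=[-1, -1, -1, -1, -1, -1, -1, -1, -1, -1, -1, -1])

```text
time: 38.1
ee_pos: [0.4585, -0.0992, 0.1882]
tcp_rot: [-179.6, -0.0, 75.8]
wrist_force: [-0.3, -0.8, -0.2]
opening: 0.0856
grasp_force: 0.0
```

>>> carry_out(linear=[[0, 0, 0], [0, 0, 0], [0, 0, 0], [0, 0, 0], [0, 0, 0], [0, 0, 0], [0, 0, -1], [0, 0, -1], [0, 0, -1], [0, 0, -1], [0, 0, -1], [0, 0, 0]], rotation=[[0, 0, 0.93], [0, 0, 0.93], [0, 0, 0.93], [0, 0, 0.93], [0, 0, 0.93], [0, 0, 0.93], [0, 0, 0.93], [0, 0, 0.93], [0, 0, 0.93], [0, 0, 0.93], [0, 0, 0.8], [0, 0, 0]], grip=[-1, -1, -1, -1, -1, -1, -1, -1, -1, -1, -1, -1])

```text
time: 39.3
ee_pos: [0.457, -0.0989, 0.0857]
tcp_rot: [-179.5, -0.2, 156.4]
wrist_force: [0.1, -0.2, 0.6]
opening: 0.0854
grasp_force: 0.0
```

Run:
```python
from h import *
o=bot.get_obs();print(o['ee_pos'],o['tcp_rot'],o['q'])
im,m=snap('wrist','w8')
h=cv2.cvtColor(im,cv2.COLOR_BGR2HSV)
k=(h[...,0]>18)&(h[...,0]<34)&(h[...,1]>130)&(h[...,2]>90)
p=np.argwhere(k)[:,::-1].astype(np.float32); r=cv2.minAreaRect(p);B=cv2.boxPoints(r)
d=[np.linalg.norm(B[0]-B[1]),np.linalg.norm(B[1]-B[2])]
e=((B[0]+B[3])/2,(B[1]+B[2])/2) if d[0]>d[1] else ((B[0]+B[1])/2,(B[2]+B[3])/2)
print(len(p),r,[at(m,q,.012).round(4) for q in e])
w,t=load('w7'),load('top6')
for q,u in zip([(541,156),(543,182),(546,207),(547,231),(566,150)],[(708,183),(710,213),(711,245),(712,277),(739,184)]):
    a=np.array(q)*.8; b=np.array([300+(u[0]-320)/5.143,180+u[1]/5.143])-.4
    print(at(w,a,.036).round(4),at(t,b,.036).round(4),tri([(w,a),(t,b)]).round(4))
```

```text
[ 0.45702272 -0.09894211  0.08573411] [-179.53969963   -0.21924847  156.35307726] [-11.97484978  -6.19957208 -17.98474354  78.52266741  -0.40642602
  11.67228409]
1672 ((261.61541748046875, 219.42306518554688), (113.36774444580078, 15.752409934997559), 82.87498474121094) [array([ 0.4235, -0.0878,  0.012 ]), array([ 0.5102, -0.114 ,  0.012 ])]
[ 0.4736 -0.2855  0.036 ] [ 0.4706 -0.2877  0.036 ] [ 0.4715 -0.2904  0.0264]
[ 0.4535 -0.2854  0.036 ] [ 0.4513 -0.2879  0.036 ] [ 0.4516 -0.2896  0.0287]
[ 0.4331 -0.2863  0.036 ] [ 0.4308 -0.2874  0.036 ] [ 0.4312 -0.289   0.0307]
[ 0.4132 -0.2858  0.036 ] [ 0.4105 -0.2869  0.036 ] [ 0.4108 -0.2886  0.0304]
[ 0.4737 -0.305   0.036 ] [ 0.4696 -0.3075  0.036 ] [ 0.471  -0.3113  0.0247]
```

>>> carry_out(linear=[[0, 0, -1], [0, 0, -1], [0, 0, -0.8], [0, 0, -0.6], [0, 0, -0.25], [0, 0, 0], [0, 0, 0]], rotation=[[0, 0, 0.43], [0, 0, 0.42], [0, 0, 0], [0, 0, 0], [0, 0, 0], [0, 0, 0], [0, 0, 0]], grip=[-1, -1, -1, -1, -1, -1, -1], grip_force=80)

```text
time: 40.05
ee_pos: [0.4588, -0.1001, 0.016]
tcp_rot: [-179.6, 0.1, 162.9]
wrist_force: [0.1, -0.4, 0.1]
opening: 0.0851
grasp_force: 0.0
```

>>> carry_out(linear=[[0, 0, 0], [0, 0, 0], [0, 0, 0], [0, 0, 0], [0, 0, 0], [0, 0, 0], [0, 0, 0], [0, 0, 0], [0, 0, 0], [0, 0, 0]], rotation=[[0, 0, 0], [0, 0, 0], [0, 0, 0], [0, 0, 0], [0, 0, 0], [0, 0, 0], [0, 0, 0], [0, 0, 0], [0, 0, 0], [0, 0, 0]], grip=[0.2, 0.5, 0.7, 1, 1, 1, 1, 1, 1, 1])

```text
time: 41.05
ee_pos: [0.4585, -0.1001, 0.0154]
tcp_rot: [-179.6, 0.0, 162.9]
wrist_force: [-2.0, 0.8, 5.5]
opening: 0.0079
grasp_force: 78.9
```

Only about 7 mm of engagement; reopen and go 3.5 mm deeper.

>>> carry_out(linear=[[0, 0, 0], [0, 0, 0], [0, 0, 0], [0, 0, -0.2], [0, 0, 0], [0, 0, 0], [0, 0, 0], [0, 0, 0], [0, 0, 0], [0, 0, 0], [0, 0, 0], [0, 0, 0]], rotation=[[0, 0, 0], [0, 0, 0], [0, 0, 0], [0, 0, 0], [0, 0, 0], [0, 0, 0], [0, 0, 0], [0, 0, 0], [0, 0, 0], [0, 0, 0], [0, 0, 0], [0, 0, 0]], grip=[0.2, 0.2, 0.2, 0.2, 0.2, 0.5, 1, 1, 1, 1, 1, 1])

```text
time: 42.25
ee_pos: [0.4587, -0.1001, 0.0117]
tcp_rot: [-179.6, 0.1, 163.0]
wrist_force: [-0.6, 1.6, 5.0]
opening: 0.0083
grasp_force: 80.3
```

>>> carry_out(linear=[[0, 0, 0.5], [0, 0, 1], [0, 0, 1], [0, 0, 1], [0, 0, 1], [0, 0, 0]], rotation=[[0, 0, 0], [0, 0, 0], [0, 0, 0], [0, 0, 0], [0, 0, 0], [0, 0, 0]], grip=[1, 1, 1, 1, 1, 1])

```text
time: 42.85
ee_pos: [0.4596, -0.1005, 0.1041]
tcp_rot: [-179.6, 0.2, 162.9]
wrist_force: [0.6, 0.1, -0.1]
opening: 0.0086
grasp_force: 79.5
```

Run:
```python
from h import *
o=bot.get_obs();print(o['ee_pos'],o['tcp_rot'],o['opening'])
im,m=snap('wrist','w9'); im2,m2=snap('scene','s9')
cv2.imwrite('pics/w9b.png',np.hstack([cv2.resize(im,(400,300)),cv2.resize(im2[190:290,190:330],(400,300),interpolation=cv2.INTER_CUBIC)]))
```

```text
[ 0.45958745 -0.10052947  0.10410606] [-179.58161166    0.24407239  162.93969768] 0.008591678159887907
```

View pics/w9b.png

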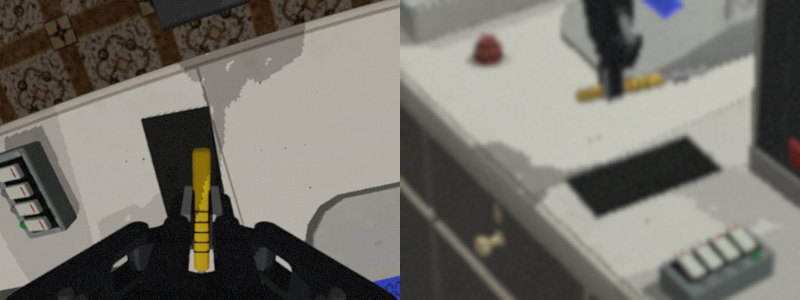

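All 14 views are used, so from here I work from numbers only. The stylus is held level with the tip about 103 mm ahead of the TCP. Turn it to point along -y, then tilt it tip-down 30°.

>>> carry_out(linear=[[0, 0, 0.4], [0, 0, 0.4], [0, 0, 0.4], [0, 0, 0.4], [0, 0, 0.4], [0, 0, 0.4], [0.2, 0, 0], [0.2, 0, 0], [0.1, 0, 0], [0.1, 0, 0], [0, 0, 0]], rotation=[[0, 0, -0.91], [0, 0, -0.91], [0, 0, -0.91], [0, 0, -0.91], [0, 0, -0.91], [0, 0, -0.91], [0, 0, -0.91], [0, 0, -0.91], [0, 0, -0.91], [0, 0, -0.91], [0, 0, 0]], grip=[1, 1, 1, 1, 1, 1, 1, 1, 1, 1, 1])

```text
time: 44.05
ee_pos: [0.47, -0.1001, 0.1478]
tcp_rot: [-179.5, -0.0, 90.0]
wrist_force: [0.5, 0.4, -0.1]
opening: 0.0083
grasp_force: 79.6
```

>>> carry_out(linear=[[0, -0.5, 0], [0, -0.5, 0], [0, -0.5, 0], [0, -0.5, 0], [0, -0.5, 0], [0, -0.5, 0], [0, -0.5, 0], [0, -0.5, 0], [0, -0.3, 0], [0, 0, 0], [0, 0, 0]], rotation=[[0.5, 0, 0], [0.5, 0, 0], [0.5, 0, 0], [0.5, 0, 0], [0.5, 0, 0], [0.5, 0, 0], [0.5, 0, 0], [0.25, 0, 0], [0, 0, 0], [0, 0, 0], [0, 0, 0]], grip=[1, 1, 1, 1, 1, 1, 1, 1, 1, 1, 1])

```text
time: 45.15
ee_pos: [0.4704, -0.1857, 0.1491]
tcp_rot: [-179.7, -29.9, 90.3]
wrist_force: [0.8, -0.1, 0.5]
opening: 0.0084
grasp_force: 79.6
```

Run:
```python
from h import *
from scipy.spatial.transform import Rotation as R
o=bot.get_obs();print(o['ee_pos'],o['tcp_rot'],o['q'],o['opening'])
M=R.from_euler('xyz',o['tcp_rot'],degrees=True).as_matrix()
tip=o['ee_pos']-.103*M[:,0]+.0032*M[:,2]; print('tip',tip.round(4),'dir',-M[:,0].round(3))
# barrel check in scene / top vs model
for n in ['scene','top']:
    im,m=snap(n,n+'10'); h=cv2.cvtColor(im,cv2.COLOR_BGR2HSV)
    k=(h[...,0]>18)&(h[...,0]<34)&(h[...,1]>130)&(h[...,2]>60)
    c,l,st,ce=cv2.connectedComponentsWithStats(k.astype('uint8'))
    ax=lambda s:o['ee_pos']-(s+.0227)*M[:,0]+.0032*M[:,2]
    print(n,'model butt,end,tip',proj(m,[ax(-.06),ax(.03),ax(.08)]).round(1).tolist())
    for i in range(1,c):
        if st[i,4]>15 and (n=='scene' or ce[i][1]>170): print(st[i],ce[i].round(1))
```

```text
[ 0.4703589  -0.18571326  0.14913634] [-179.70838582  -29.94980706   90.26731429] [-34.44329728  13.77960283   5.17196722  99.80628154  24.04738243
  51.25689062] 0.008413781407997714
tip [ 0.4708 -0.2734  0.0949] dir [ 0.004 -0.866 -0.499]
scene model butt,end,tip [[277.5, 206.1], [295.4, 232.9], [305.8, 248.3]]
[287 220  10  13  39] [291.6 226.6]
top model butt,end,tip [[341.0, 212.1], [363.7, 213.0], [375.5, 213.5]]
[343 211  22   4  44] [352.5 212.7]
```

Model and observation agree. Lowering the tip above rocker 4.

>>> carry_out(linear=[[0.05, -0.18, -0.6], [0, 0, -0.6], [0, 0, -0.6], [0, 0, -0.4], [0, 0, 0], [0, 0, 0]], rotation=[[0, 0, 0], [0, 0, 0], [0, 0, 0], [0, 0, 0], [0, 0, 0], [0, 0, 0]], grip=[1, 1, 1, 1, 1, 1])

```text
time: 45.85
ee_pos: [0.4713, -0.1896, 0.105]
tcp_rot: [-179.6, -30.0, 90.2]
wrist_force: [0.1, -0.6, 0.0]
opening: 0.0085
grasp_force: 79.6
```

```bash
cat > tip.py <<'E'
from h import *
from scipy.spatial.transform import Rotation as R
def tip():
    o=bot.get_obs(); M=R.from_euler('xyz',o['tcp_rot'],degrees=True).as_matrix()
    return o['ee_pos']-.103*M[:,0]+.0032*M[:,2]
E
python3 - <<'E'
from tip import *
print(tip().round(4),bot.get_obs()['wrist_force'])
# rocker locations from top & scene: column of bright rockers near tip
im,m=snap('wrist','w11'); s,ms=snap('scene','s11')
h=cv2.cvtColor(s,cv2.COLOR_BGR2HSV)
k=(h[...,0]>45)&(h[...,0]<85)&(h[...,1]>90)&(h[...,2]>40)
c,l,st,ce=cv2.connectedComponentsWithStats(k.astype('uint8'))
for i in range(1,c):
    if st[i,4]>2: print('green s',st[i],ce[i],at(ms,ce[i],.03))
for n in range(4): print(n, proj(ms,[.4115+.02*n,-.2865,.037]).round(1), proj(ms,tip()).round(1))
E
```

```text
[ 0.4715 -0.2772  0.0507] [ 0.13486352 -0.57784537  0.03390606]
green s [314 274   2   2   3] [314.33333333 274.66666667] [ 0.47253615 -0.31002466  0.03      ]
0 [[290.7 277. ]] [[306.4 262.2]]
1 [[296.7 274. ]] [[306.4 262.2]]
2 [[302.6 271.1]] [[306.4 262.2]]
3 [[308.3 268.2]] [[306.4 262.2]]
```

>>> carry_out(linear=[[0, 0, -0.3], [0, 0, -0.2], [0, 0, 0]], rotation=[[0, 0, 0], [0, 0, 0], [0, 0, 0]], grip=[1, 1, 1])

```text
time: 46.25
ee_pos: [0.4712, -0.1897, 0.0945]
tcp_rot: [-179.6, -30.0, 90.2]
wrist_force: [0.2, -0.8, 0.6]
opening: 0.0084
grasp_force: 79.7
```

>>> carry_out(linear=[[0, 0, -0.15], [0, 0, -0.1], [0, 0, 0], [0, 0, 0]], rotation=[[0, 0, 0], [0, 0, 0], [0, 0, 0], [0, 0, 0]], grip=[1, 1, 1, 1])

```text
time: 46.65
ee_pos: [0.4714, -0.1897, 0.0901]
tcp_rot: [-179.7, -30.0, 90.2]
wrist_force: [1.2, 1.1, 1.6]
opening: 0.0084
grasp_force: 79.8
```

>>> carry_out(linear=[[0, 0, -0.1], [0, 0, 0], [0, 0, 0]], rotation=[[0, 0, 0], [0, 0, 0], [0, 0, 0]], grip=[1, 1, 1])

```text
time: 46.95
ee_pos: [0.4715, -0.1893, 0.0886]
tcp_rot: [-179.7, -30.0, 90.2]
wrist_force: [-0.6, 3.5, 5.7]
opening: 0.0082
grasp_force: 80.1
```

>>> carry_out(linear=[[0, 0, -0.1], [0, 0, 0], [0, 0, 0]], rotation=[[0, 0, 0], [0, 0, 0], [0, 0, 0]], grip=[1, 1, 1])

```text
time: 47.25
ee_pos: [0.4716, -0.1888, 0.0872]
tcp_rot: [-179.7, -30.1, 90.2]
wrist_force: [-0.0, 6.0, 10.2]
opening: 0.0082
grasp_force: 80.3
```

>>> carry_out(linear=[[0, 0, -0.1], [0, 0, 0], [0, 0, 0]], rotation=[[0, 0, 0], [0, 0, 0], [0, 0, 0]], grip=[1, 1, 1])

```text
time: 47.55
ee_pos: [0.4717, -0.1882, 0.0856]
tcp_rot: [-179.8, -30.2, 90.2]
wrist_force: [-0.3, 11.4, 12.5]
opening: 0.0085
grasp_force: 80.3
```

Force at the stop is 12 N, well above the 2 N friction. Lift off and compare rocker patches numerically, before against after.

>>> carry_out(linear=[[0, 0, 0.6], [0, 0, 1], [0, 0, 1], [0, 0.5, 1], [0, 1, 0], [0, 1, 0], [0, 1, 0], [0, 0.6, 0], [0, 0, 0]], rotation=[[0, 0, 0], [0, 0, 0], [0, 0, 0], [0, 0, 0], [-0.5, 0, 0], [-0.5, 0, 0], [-0.5, 0, 0], [-0.5, 0, 0], [0, 0, 0]], grip=[1, 1, 1, 1, 1, 1, 1, 1, 1])

```text
time: 48.45
ee_pos: [0.4713, -0.1054, 0.1577]
tcp_rot: [-179.8, -13.9, 90.4]
wrist_force: [-0.2, -0.3, 0.6]
opening: 0.0084
grasp_force: 79.6
```

Run:
```python
from h import *
o=bot.get_obs();print(o['ee_pos'],o['tcp_rot'],o['q'],o['opening'])
a0=cv2.imread('pics/top6.png'); b0=cv2.imread('pics/scene0.png')
a1,mt=snap('top','top12'); b1,ms=snap('scene','s12')
for nm,i0,i1,m in [('top',a0,a1,mt),('scene',b0,b1,ms)]:
  for n in range(4):
    r=[]
    for dy in [-.014,-.007,0,.007,.014]:
        u=proj(m,[.4125+.02*n,-.287+dy,.037])[0].astype(np.float32)
        f=lambda im:cv2.getRectSubPix(im,(3,3),tuple(map(float,u))).reshape(-1,3).mean(0)
        r.append((f(i0).round().astype(int).tolist(),f(i1).round().astype(int).tolist()))
    print(nm,n+1,[f'{x[0]}>{x[1]}' for x in r])
```

```text
[ 0.47130175 -0.10537493  0.15771097] [-179.76412758  -13.85870322   90.35954021] [-19.95813913  -0.54672065  -5.59722574  90.07181804  12.89669991
  69.07433539] 0.008447542387238088
top 1 ['[109, 116, 113]>[134, 148, 152]', '[136, 146, 144]>[131, 144, 148]', '[137, 147, 146]>[126, 140, 143]', '[123, 134, 139]>[123, 136, 140]', '[96, 103, 107]>[119, 132, 136]']
top 2 ['[111, 117, 116]>[130, 144, 148]', '[137, 146, 144]>[126, 140, 143]', '[139, 148, 146]>[122, 136, 139]', '[122, 132, 137]>[119, 132, 136]', '[89, 97, 100]>[115, 129, 132]']
top 3 ['[116, 123, 121]>[126, 139, 143]', '[135, 145, 143]>[122, 136, 139]', '[135, 145, 145]>[119, 131, 135]', '[119, 128, 137]>[115, 128, 132]', '[85, 91, 94]>[112, 124, 128]']
top 4 ['[108, 121, 112]>[121, 134, 138]', '[133, 143, 141]>[118, 131, 134]', '[134, 144, 143]>[114, 127, 130]', '[119, 128, 137]>[111, 123, 126]', '[85, 93, 98]>[107, 119, 122]']
scene 1 ['[154, 165, 161]>[146, 157, 154]', '[175, 187, 184]>[163, 175, 171]', '[177, 191, 187]>[165, 178, 174]', '[168, 180, 183]>[156, 168, 171]', '[158, 168, 177]>[150, 160, 169]']
scene 2 ['[157, 168, 164]>[148, 159, 156]', '[175, 188, 184]>[163, 175, 172]', '[178, 191, 188]>[166, 178, 175]', '[168, 180, 183]>[157, 168, 170]', '[160, 171, 176]>[154, 164, 169]']
scene 3 ['[158, 168, 165]>[148, 159, 156]', '[175, 187, 183]>[163, 175, 172]', '[179, 191, 188]>[167, 179, 176]', '[163, 174, 180]>[154, 165, 170]', '[159, 169, 176]>[159, 168, 174]']
scene 4 ['[163, 175, 171]>[126, 133, 130]', '[180, 192, 188]>[147, 156, 153]', '[180, 192, 189]>[148, 158, 156]', '[166, 177, 183]>[144, 154, 163]', '[155, 165, 174]>[156, 165, 171]']
```

Rocker 4's shading dropped by 33 against 12 for the others, so it flipped. I'll check the amount by its red line in the wrist view.

Run:
```python
from h import *
def reds(im,m):
    b,g,r=[im[...,i].astype(int) for i in range(3)]
    k=((r-g>35)&(r-b>35)).astype('uint8')
    c,l,st,ce=cv2.connectedComponentsWithStats(k,connectivity=8)
    for i in range(1,c):
        p=at(m,ce[i],.038)
        if st[i,4]>3 and abs(p[0]-.44)<.06 and abs(p[1]+.28)<.04: print(st[i],ce[i].round(1),p.round(4))
print('before w7');reds(cv2.imread('pics/w7.png'),load('w7'))
im,m=snap('wrist','w13');print('now');reds(im,m)
T=np.array(m['camera_from_world']);print(-T[:3,:3].T@T[:3,3],proj(m,[[.41,-.287,.037],[.47,-.287,.037]]))
print('scene');reds(cv2.imread('pics/scene0.png'),load('scene0'));print('now');reds(cv2.imread('pics/s12.png'),load('s12'))
```

```text
before w7
[426 123   2  10  19] [426.5 127.7] [ 0.4727 -0.2782  0.038 ]
[427 144   2  10  17] [427.5 148.3] [ 0.453  -0.2775  0.038 ]
[428 165   2   9  12] [428.8 168.2] [ 0.4331 -0.2771  0.038 ]
[429 184   2  10  12] [429.8 188. ] [ 0.4126 -0.2767  0.038 ]
now
[ 0.47176044 -0.06457232  0.30554233] [[193.8502649  406.6041328 ]
 [255.90858698 407.84568811]]
scene
now
```

>>> carry_out(linear=[[-0.15, 0.05, 0], [-0.15, 0.05, 0], [-0.15, 0.05, 0], [-0.15, 0.1, 0], [0, 0, 0]], rotation=[[-0.43, 0, 0], [-0.43, 0, 0], [-0.43, 0, 0], [-0.43, 0, 0], [0, 0, 0]], grip=[1, 1, 1, 1, 1])

```text
time: 49.1
ee_pos: [0.4591, -0.1026, 0.156]
tcp_rot: [-179.5, -0.2, 90.2]
wrist_force: [-0.4, 0.9, -0.9]
opening: 0.0083
grasp_force: 79.6
```

>>> carry_out(linear=[[0, 0, 0], [0, 0, 0], [0, 0, 0], [0, 0, 0], [0, 0, 0], [0, 0, 0], [0, 0, 0], [0, 0, 0], [0, 0, 0], [0, 0, 0], [0, 0, 0], [0, 0, 0]], rotation=[[0, 0, 0.91], [0, 0, 0.91], [0, 0, 0.91], [0, 0, 0.91], [0, 0, 0.91], [0, 0, 0.91], [0, 0, 0.91], [0, 0, 0.91], [0, 0, 0.91], [0, 0, 0.91], [0, 0, 0], [0, 0, 0]], grip=[1, 1, 1, 1, 1, 1, 1, 1, 1, 1, 1, 1])

```text
time: 50.3
ee_pos: [0.4593, -0.1033, 0.1557]
tcp_rot: [-179.6, -0.3, 162.7]
wrist_force: [-0.4, -0.2, -0.4]
opening: 0.0083
grasp_force: 79.6
```

Run:
```python
from h import *
o=bot.get_obs();print(o['ee_pos'],o['tcp_rot'],o['opening'])
def reds(im,m):
    b,g,r=[im[...,i].astype(int) for i in range(3)]
    k=((r-g>25)&(r-b>25)).astype('uint8')
    c,l,st,ce=cv2.connectedComponentsWithStats(k,connectivity=8)
    for i in range(1,c):
        p=at(m,ce[i],.038)
        if st[i,4]>3 and abs(p[0]-.44)<.06 and abs(p[1]+.28)<.04: print(st[i],ce[i].round(1),p.round(4))
print('before w9');reds(cv2.imread('pics/w9.png'),load('w9'))
im,m=snap('wrist','w14');print('now');reds(im,m)
# stylus yellow in wrist: compare with w9
for n in ['w9','w14']:
    I=cv2.imread(f'pics/{n}.png');h=cv2.cvtColor(I,cv2.COLOR_BGR2HSV);k=(h[...,0]>18)&(h[...,0]<34)&(h[...,1]>130)&(h[...,2]>60)
    print(n,cv2.minAreaRect(np.argwhere(k)[:,::-1].astype(np.float32)))
T=np.array(m['camera_from_world']);print(-T[:3,:3].T@T[:3,3],proj(m,[[.41,-.287,.037],[.47,-.287,.037]]))
```

```text
[ 0.45933799 -0.10327487  0.1557328 ] [-179.63413815   -0.30728001  162.675463  ] 0.008310581821398195
before w9
[ 13 215   7  12  26] [ 15.9 220.6] [ 0.4125 -0.2769  0.038 ]
[ 26 239   7  11  22] [ 28.6 244.3] [ 0.4328 -0.2774  0.038 ]
[ 38 261   7  11  24] [ 40.8 266.2] [ 0.4526 -0.2778  0.038 ]
[ 50 283   7  11  23] [ 52.7 287.7] [ 0.473  -0.2785  0.038 ]
now
[ 58 196   6  10  22] [ 60.5 200.1] [ 0.4124 -0.2768  0.038 ]
[ 68 216   6  10  20] [ 70.5 220.5] [ 0.433  -0.2772  0.038 ]
[ 78 235   5   9  17] [ 79.9 239.2] [ 0.4527 -0.2776  0.038 ]
[ 91 251   5   9  19] [ 92.8 255.4] [ 0.4717 -0.2733  0.038 ]
w9 ((226.39895629882812, 174.45838928222656), (344.06982421875, 452.04913330078125), 89.17762756347656)
w14 ((193.87400817871094, 79.31986999511719), (388.3570251464844, 405.9981384277344), 29.923931121826172)
[ 0.38577716 -0.08008495  0.29009268] [[ 50.62080449 200.48380268]
 [ 80.32082578 256.91545587]]
```

The red line of rocker 4 dropped about 4.8 mm (full travel at 9 mm radius is about 4.4), and the others are unchanged. So it is fully flipped. Laying the stylus back.

>>> carry_out(linear=[[0, 0.15, -1], [0, 0, -1], [0, 0, -1], [0, 0, -1], [0, 0, -1], [0, 0, -1], [0, 0, -0.6], [0, 0, -0.3], [0, 0, 0], [0, 0, 0]], rotation=[[0, 0, 0], [0, 0, 0], [0, 0, 0], [0, 0, 0], [0, 0, 0], [0, 0, 0], [0, 0, 0], [0, 0, 0], [0, 0, 0], [0, 0, 0]], grip=[1, 1, 1, 1, 1, 1, 1, 1, 1, 1])

```text
time: 51.35
ee_pos: [0.4598, -0.0998, 0.0188]
tcp_rot: [-179.6, -0.2, 162.9]
wrist_force: [0.1, -0.2, -0.3]
opening: 0.0081
grasp_force: 79.6
```

>>> carry_out(linear=[[0, 0, -0.15], [0, 0, 0], [0, 0, 0]], rotation=[[0, 0, 0], [0, 0, 0], [0, 0, 0]], grip=[1, 1, 1])

```text
time: 51.65
ee_pos: [0.4595, -0.0997, 0.0154]
tcp_rot: [-179.6, -0.2, 162.9]
wrist_force: [0.2, -0.6, -1.1]
opening: 0.0083
grasp_force: 79.6
```

>>> carry_out(linear=[[0, 0, -0.12], [0, 0, 0], [0, 0, 0]], rotation=[[0, 0, 0], [0, 0, 0], [0, 0, 0]], grip=[1, 1, 1])

```text
time: 51.95
ee_pos: [0.4593, -0.0997, 0.0126]
tcp_rot: [-179.6, -0.2, 162.9]
wrist_force: [-0.6, 0.0, -1.1]
opening: 0.0087
grasp_force: 79.6
```

>>> carry_out(linear=[[0, 0, 0], [0, 0, 0], [0, 0, 0], [0, 0, 0], [0, 0, 0], [0, 0, 0], [0, 0, 0.5], [0, 0, 1], [0, 0, 1], [0, 0, 1], [0, 0, 1], [0, 0, 1]], rotation=[[0, 0, 0], [0, 0, 0], [0, 0, 0], [0, 0, 0], [0, 0, 0], [0, 0, 0], [0, 0, 0], [0, 0, 0], [0, 0, 0], [0, 0, 0], [0, 0, 0], [0, 0, 0]], grip=[0.8, 0.6, 0.3, 0, -1, -1, -1, -1, -1, -1, -1, -1])

```text
time: 53.15
ee_pos: [0.4594, -0.0997, 0.1244]
tcp_rot: [-179.6, -0.2, 162.9]
wrist_force: [0.1, -0.2, -0.5]
opening: 0.0854
grasp_force: 0.0
```

>>> carry_out(linear=[[0, 0, 1], [0, 0, 1], [0, 0, 1], [0, 0, 0], [0, 0, 0], [0, 0, 0]], rotation=[[0, 0, 0], [0, 0, 0], [0, 0, 0], [0, 0, 0], [0, 0, 0], [0, 0, 0]], grip=[-1, -1, -1, -1, -1, -1])

```text
time: 53.75
ee_pos: [0.459, -0.0996, 0.182]
tcp_rot: [-179.6, -0.3, 162.9]
wrist_force: [-0.3, -0.1, -0.2]
opening: 0.0853
grasp_force: 0.0
```

Run:
```python
from h import *
o=bot.get_obs();print(o['ee_pos'],o['opening'],o['time'])
im,m=snap('wrist','w15'); s,ms=snap('scene','s15'); t,mt=snap('top','t15')
def blobs(n,im,m,kf,z,area,box):
    h=cv2.cvtColor(im,cv2.COLOR_BGR2HSV);k=kf(h)
    c,l,st,ce=cv2.connectedComponentsWithStats(k.astype('uint8'))
    for i in range(1,c):
        p=at(m,ce[i],z)
        if st[i,4]>area and box[0]<p[0]<box[1] and box[2]<p[1]<box[3]:
            r=cv2.minAreaRect(np.argwhere(l==i)[:,::-1].astype(np.float32));B=cv2.boxPoints(r)
            d=[np.linalg.norm(B[0]-B[1]),np.linalg.norm(B[1]-B[2])]
            e=((B[0]+B[3])/2,(B[1]+B[2])/2) if d[0]>d[1] else ((B[0]+B[1])/2,(B[2]+B[3])/2)
            print(n,st[i],p.round(4),[at(m,q,z).round(4) for q in e])
yel=lambda h:(h[...,0]>18)&(h[...,0]<34)&(h[...,1]>130)&(h[...,2]>60)
red=lambda h:((h[...,0]<8)|(h[...,0]>172))&(h[...,1]>110)&(h[...,2]>50)
blu=lambda h:(h[...,0]>105)&(h[...,0]<130)&(h[...,1]>110)
for n,I,M in [('w',im,m),('s',s,ms),('t',t,mt)]:
    blobs(n+' yel',I,M,yel,.012,40,(.35,.6,-.2,0)); blobs(n+' bung',I,M,red,.018,30,(.4,.55,.1,.22))
    blobs(n+' tab',I,M,blu,.075,40,(.4,.65,.25,.5));blobs(n+' catch',I,M,red,.05,8,(.62,.75,.25,.4))
for f in ['scene0','s15','s5']:
    blobs(f+' catch',cv2.imread(f'pics/{f}.png'),ms,red,.05,5,(.6,.75,.25,.4))
```

```text
[ 0.45902897 -0.09963292  0.18195621] 0.08529622542886238 53.75
w yel [253 142  13  85 984] [ 0.4645 -0.1021  0.012 ] [array([ 0.4231, -0.089 ,  0.012 ]), array([ 0.5099, -0.1155,  0.012 ])]
w bung [485 100  27  33 639] [0.4668 0.1485 0.018 ] [array([0.4493, 0.1476, 0.018 ]), array([0.4808, 0.1448, 0.018 ])]
s yel [253 240  28  10 122] [ 0.4656 -0.11    0.012 ] [array([ 0.4216, -0.1   ,  0.012 ]), array([ 0.5069, -0.1207,  0.012 ])]
s bung [217 203   8   8  44] [0.4628 0.1478 0.018 ] [array([0.4484, 0.1317, 0.018 ]), array([0.4783, 0.1601, 0.018 ])]
s tab [200 162  21  13 168] [0.5256 0.3166 0.075 ] [array([0.4842, 0.3224, 0.075 ]), array([0.5631, 0.3131, 0.075 ])]
t yel [314 221   6  11  47] [ 0.4393 -0.0951  0.012 ] [array([ 0.4223, -0.0911,  0.012 ]), array([ 0.4564, -0.0991,  0.012 ])]
t tab [184 187   7  25 110] [0.5311 0.328  0.075 ] [array([0.4911, 0.332 , 0.075 ]), array([0.57  , 0.3244, 0.075 ])]
t catch [185 158   4   3  11] [0.6706 0.3376 0.05  ] [array([0.6704, 0.3432, 0.05  ]), array([0.6701, 0.3329, 0.05  ])]
scene0 catch [240 159   3   5  13] [0.6751 0.3397 0.05  ] [array([0.6844, 0.3548, 0.05  ]), array([0.665 , 0.3257, 0.05  ])]
s5 catch [240 159   3   5  13] [0.6751 0.3397 0.05  ] [array([0.6844, 0.3548, 0.05  ]), array([0.665 , 0.3257, 0.05  ])]
```

Stylus lies where it started, and the bung is standing. One last check of the gate travel by tab displacement, and of the catch.

Run:
```python
from h import *
def cen(f,kf,z,roi):
    im=cv2.imread(f'pics/{f}.png');m=load(f);h=cv2.cvtColor(im,cv2.COLOR_BGR2HSV);k=kf(h)
    q=np.argwhere(k)[:,::-1];q=q[(q[:,0]>roi[0])&(q[:,0]<roi[1])&(q[:,1]>roi[2])&(q[:,1]<roi[3])]
    return len(q),q.mean(0).round(2),at(m,q.mean(0),z).round(4)
blu=lambda h:(h[...,0]>105)&(h[...,0]<130)&(h[...,1]>110)
red=lambda h:((h[...,0]<8)|(h[...,0]>172))&(h[...,1]>90)&(h[...,2]>40)
for f in ['top4','t15']: print(f,cen(f,blu,.072,(140,215,160,235)),cen(f,red,.055,(170,210,140,170)))
for f in ['s5','s15']: print(f,cen(f,blu,.072,(170,235,140,185)),cen(f,red,.055,(225,255,145,175)))
```

```text
top4 (114, array([155.26, 197.42]), array([0.5377, 0.4344, 0.072 ])) (32, array([186.78, 156.97]), array([0.676, 0.336, 0.055]))
t15 (110, array([187.07, 198.7 ]), array([0.5316, 0.3287, 0.072 ])) (27, array([186.7 , 156.56]), array([0.6774, 0.3363, 0.055 ]))
s5 (154, array([197.49, 157.25]), array([0.5364, 0.4296, 0.072 ])) (24, array([241.92, 160.79]), array([0.6728, 0.3308, 0.055 ]))
s15 (168, array([209.96, 168.  ]), array([0.5284, 0.3219, 0.072 ])) (11, array([242.55, 159.36]), array([0.6817, 0.3398, 0.055 ]))
```

```bash
python3 -c "
from workcell import bot
print(bot.job_done())"
```

```text
the job is handed in; nothing more can be done
None
```

I did every step and handed the job in at about 54 s; the judge's verdict was not shown. By my measurements the stopper and both crucibles found are placed, the gate is shut with the catch out, only the green-tab rocker is flipped, and the stylus is back on its mat; the final crucible and timer positions were not re-measured.

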